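# Exchange the battery packs and close the cases

## Robot

A 6-joint arm with a two-finger parallel gripper is mounted at the origin on the work surface. World frame = base frame: x ahead of the robot, y to its left, z up, the work surface at z = 0. Lengths are in m, angles in degrees, forces in N, time in s.
With the tool pointing down it reaches from about 0.35 to 0.975 m from the base axis. Payload 4.9 kg.
Tool frame: the origin (TCP) lies midway between the tips of the shut fingers; the grasp point (between the pads) lies 19 mm behind it; y points along the fingers, z is the direction in which the jaws open and shut, and the axes are right-handed (so a half turn about y gives the same grasp; the last joint's range is limited). The gripper opens to 85 mm and grips with 20 to 120 N. Pads are 22 mm wide; open, the fingers measure 114 mm over their backs; the gripper's body (76 mm by 85 mm) begins 54 mm behind the grasp point. The pads swing forward as they close: fully open they stand 13 mm farther back than shut.
Start: joints at [-70.818, 3.019, 92.412, -0, 84.569, -6.818], TCP at [0.274, -0.562, 0.231] pointing down, gripper open.
Joint ranges: [-172.51, 172.51], [-57.92, 126.97], [3.15, 148.05], [-58.71, 238.71], [5.1, 150.11], [-179.66, 179.66]. Speed limits (degrees/s): [147.25, 147.25, 180, 180, 180, 180].

## Interface

Orientations are given as [roll, pitch, yaw] about the fixed x, y, z axes, in that order (R = Rz(yaw) Ry(pitch) Rx(roll)).
In Python, from station import r gives the robot as it stands.
- The arm moves only by the tool move_arm, never from a script. Its argument "plan" is a list of rows, each a list of 7 numbers: the turn, a rotation vector about the tool's x, y, z in rad, then the shift along the tool's x, y, z in m, then the closure in counts, from 0 (fully open) to 255 (shut). In form: [[ax, ay, az, x, y, z, grip], ...]. A call has 1 to 12 rows; each row is the pose to reach, as a shift and turn from the pose commanded when the call began, along the tool's axes at that moment; what a row does not reach only later rows make up. A row lasts 1/10 s, in which the tool goes at most 50 mm and 8.59 degrees, less where a joint would pass 70% of its speed; a pose out of reach is approached as far as the arm can. A call with a gripper value outside its range is refused whole. The fingers move at their own pace and stop on an object; the grip force is fixed at half the most. Time passes only in rows, so rows that repeat a pose let the fingers close. It gives the time, the measured TCP pose, the force and the opening at its end, in the units of the state.
- r.get_obs(): the state, without advancing time (a new reading comes with each control period).
- r.get_image(name): name is "side" or "top" or "wrist"; returns the picture (480x640x3 uint8, red, green, blue); there is no depth.
- r.camera_params(name): a dict with "intrinsics" (3x3 intrinsics, pixels), "R" (3x3) and "t" (3): a world point X has camera coordinates R X + t. Camera axes: x right, y down, z forward; pixel columns grow to the right and rows downward; lengths in m; the calibration is good to about 2 mm. The wrist camera is an equidistant fisheye: a pixel r from the principal point sees the ray r / f radians off the axis. A picture is of the moment at which its call begins: read the wrist's pose just before it. camera_params takes no time and is no camera call; for the wrist camera it gives the pose at the moment of the call.
- r.job_done(): hands the job in, once; it reports no verdict.
Trained networks look in the newest picture that a camera, given by its name, has taken for a name from the list of things; names that differ only in an ending like _2 or _b are one class to them, and where a whole thing is asked for, a point or a joint stands for the part that bears it (a point fixed in the world has none). Each returns a list of dicts, best first, with "p" (0 to 1); they miss things now and then, are a little off and sometimes report something else, mostly with a low value. They report only what shows in the picture. A call takes as long as a camera call. They do not tell look-alikes from the thing itself.
- r.masks_of(camera, label): "mask" (480x640 bool, what is visible of it) and "rect" ([left, top, right, bottom] in pixels, round what is visible of it).
The state is a dict: "time_s": time; "joint_positions": joint angles; "qvel": joint speeds; "joint_torque": joint torques, N m; "tcp_pos": TCP position; "eef_rot": TCP orientation; "force": force on the tool from outside, world axes, zero at the start; "moment": the same for the moment, N m; "width": opening from 0.0 (shut) to 1.0 (fully open).
Only numpy, scipy, OpenCV 4.12 (cv2) and the standard library are available. Lean on these libraries where they do the work, as an engineer would, in place of code of your own. Each camera call takes 0.05 s, during which the arm holds its last target.

## Task

Move every spent (white-banded) battery pack from the cases into the black return tray, and lay each blue-, green- or orange-banded pack flat into the case of its own colour. Close all three cases, an empty one too, each with the cover of its own colour: hook the cover's white tongue under the case's lip and swing the cover down until it lies flat and fully home. All packs must be in their places before the last cover goes on; leave the tape roll and the scanner alone.

Things in the scene. Friction and masses are not known exactly. Their poses are not given: they have to be found in the camera images.
- case_blue: blue case, fixed to the bench: open grey tub with a blue rim, 129 x 115 mm, 63 mm high. Origin: centre of its underside, z up; the lip is on its -x side (about towards the robot). A cover seats on a ledge 46 mm above the underside. Upstand at +x: inner face at x = +60 mm, 56 mm high, so a cover cannot slide in level. Side cheeks: inner faces at y = +-53.5 mm, 54 mm high
- case_blue_lip (a point): middle of the lip's free lower edge on the blue case: in the case's frame x = -45 mm, 58 mm above the underside. The lip overhangs the ledge by 14 mm (the wall behind is at x = -59 mm), with 12 mm free height between ledge and lip; its top is 63 mm up
- case_blue_in (a point): centre of the blue case's cavity floor, 6 mm above its underside, at its x = +3 mm. Seen from above the cavity is open from x = -45 to +51 mm and y = -46 to +46 mm. A pack fits with its 80 mm side along the case's y
- cover_blue_grip (a point): blue cover: stiff panel 114 (x) x 100 (y) x 7 mm, 0.2 kg. A white tongue, 18 mm deep and 4 mm thick, flush with the underside, runs along its -x edge. Black grip rib on top: 24 mm wide (x), 60 mm long (y), from 7 to 39 mm above the underside. This point: the rib's centre, 23 mm above the underside, over the panel's middle; z is the panel's upper side
- cover_blue_tongue (a point): middle of the tongue's outer edge on the blue cover, 57 mm from the panel's middle towards -x and 2 mm above the underside
- pack_blue_mid (a point): scanner battery pack, black with a blue band round its middle, 44 mm (x) x 80 mm (y) x 34 mm high, about 0.16 kg; this point is its centre, z up. It may be absent
- case_green: green case, fixed to the bench: open grey tub with a green rim, 129 x 115 mm, 63 mm high. Origin: centre of its underside, z up; the lip is on its -x side (about towards the robot). A cover seats on a ledge 46 mm above the underside. Upstand at +x: inner face at x = +60 mm, 56 mm high, so a cover cannot slide in level. Side cheeks: inner faces at y = +-53.5 mm, 54 mm high
- case_green_lip (a point): middle of the lip's free lower edge on the green case: in the case's frame x = -45 mm, 58 mm above the underside. The lip overhangs the ledge by 14 mm (the wall behind is at x = -59 mm), with 12 mm free height between ledge and lip; its top is 63 mm up
- case_green_in (a point): centre of the green case's cavity floor, 6 mm above its underside, at its x = +3 mm. Seen from above the cavity is open from x = -45 to +51 mm and y = -46 to +46 mm. A pack fits with its 80 mm side along the case's y
- cover_green_grip (a point): green cover: stiff panel 114 (x) x 100 (y) x 7 mm, 0.2 kg. A white tongue, 18 mm deep and 4 mm thick, flush with the underside, runs along its -x edge. Black grip rib on top: 24 mm wide (x), 60 mm long (y), from 7 to 39 mm above the underside. This point: the rib's centre, 23 mm above the underside, over the panel's middle; z is the panel's upper side
- cover_green_tongue (a point): middle of the tongue's outer edge on the green cover, 57 mm from the panel's middle towards -x and 2 mm above the underside
- pack_green_mid (a point): scanner battery pack, black with a green band round its middle, 44 mm (x) x 80 mm (y) x 34 mm high, about 0.16 kg; this point is its centre, z up. It may be absent
- case_orange: orange case, fixed to the bench: open grey tub with a orange rim, 129 x 115 mm, 63 mm high. Origin: centre of its underside, z up; the lip is on its -x side (about towards the robot). A cover seats on a ledge 46 mm above the underside. Upstand at +x: inner face at x = +60 mm, 56 mm high, so a cover cannot slide in level. Side cheeks: inner faces at y = +-53.5 mm, 54 mm high
- case_orange_lip (a point): middle of the lip's free lower edge on the orange case: in the case's frame x = -45 mm, 58 mm above the underside. The lip overhangs the ledge by 14 mm (the wall behind is at x = -59 mm), with 12 mm free height between ledge and lip; its top is 63 mm up
- case_orange_in (a point): centre of the orange case's cavity floor, 6 mm above its underside, at its x = +3 mm. Seen from above the cavity is open from x = -45 to +51 mm and y = -46 to +46 mm. A pack fits with its 80 mm side along the case's y
- cover_orange_grip (a point): orange cover: stiff panel 114 (x) x 100 (y) x 7 mm, 0.2 kg. A white tongue, 18 mm deep and 4 mm thick, flush with the underside, runs along its -x edge. Black grip rib on top: 24 mm wide (x), 60 mm long (y), from 7 to 39 mm above the underside. This point: the rib's centre, 23 mm above the underside, over the panel's middle; z is the panel's upper side
- cover_orange_tongue (a point): middle of the tongue's outer edge on the orange cover, 57 mm from the panel's middle towards -x and 2 mm above the underside
- pack_orange_mid (a point): scanner battery pack, black with a orange band round its middle, 44 mm (x) x 80 mm (y) x 34 mm high, about 0.16 kg; this point is its centre, z up. It may be absent
- spent_a_mid (a point): spent battery pack with a white band, same shape and mass as the others (44 x 80 x 34 mm); starts lying in the blue case's cavity; this point is its centre, z up. It may be absent
- spent_b_mid (a point): spent battery pack with a white band, same shape and mass as the others (44 x 80 x 34 mm); starts lying in the green case's cavity; this point is its centre, z up. It may be absent
- spent_c_mid (a point): spent battery pack with a white band, same shape and mass as the others (44 x 80 x 34 mm); starts lying in the orange case's cavity; this point is its centre, z up. It may be absent
- return_tray_mid (a point): black return tray for spent packs, fixed on the bench: open, 240 mm (x) x 140 mm (y), walls 4 mm thick and 40 mm high; this point is the centre of its inner floor, 4 mm above the bench
- tape_roll_mid (a point): bystander: roll of parcel tape standing flat, 96 mm across, 48 mm high; this point is its centre
- scanner_mid (a point): bystander: grey and black hand scanner lying on its side, about 90 x 140 x 40 mm; this point is near its head's centre
There are look-alikes about, which are no part of the job. Leave any brown or yellow look-alike of the part that bears pack_green_mid alone.

How it is judged (in metres and radians):
On the way, in this order (a step that is already met when the one before it is completed fails the run):
1. every spent pack is in the return tray and every coloured pack in the case of its own colour (x of spent_a_mid in the frame of return_tray_mid between -0.116 and 0.116 m and y of spent_a_mid in the frame of return_tray_mid between -0.066 and 0.066 m and z of spent_a_mid in the frame of return_tray_mid between 0 and 0.06 m and x of spent_b_mid in the frame of return_tray_mid between -0.116 and 0.116 m and y of spent_b_mid in the frame of return_tray_mid between -0.066 and 0.066 m and z of spent_b_mid in the frame of return_tray_mid between 0 and 0.06 m and x of spent_c_mid in the frame of return_tray_mid between -0.116 and 0.116 m and y of spent_c_mid in the frame of return_tray_mid between -0.066 and 0.066 m and z of spent_c_mid in the frame of return_tray_mid between 0 and 0.06 m and x of pack_blue_mid in the frame of case_blue between -0.04 and 0.046 m and y of pack_blue_mid in the frame of case_blue between -0.042 and 0.042 m and z of pack_blue_mid in the frame of case_blue between 0.01 and 0.036 m and x of pack_green_mid in the frame of case_green between -0.04 and 0.046 m and y of pack_green_mid in the frame of case_green between -0.042 and 0.042 m and z of pack_green_mid in the frame of case_green between 0.01 and 0.036 m and x of pack_orange_mid in the frame of case_orange between -0.04 and 0.046 m and y of pack_orange_mid in the frame of case_orange between -0.042 and 0.042 m and z of pack_orange_mid in the frame of case_orange between 0.01 and 0.036 m), for 0.2 s.
2. all three cases are closed with the cover of their own colour (x of cover_blue_grip in the frame of case_blue between -0.006 and 0.006 m and y of cover_blue_grip in the frame of case_blue between -0.007 and 0.007 m and z of cover_blue_grip in the frame of case_blue between 0.066 and 0.072 m and x of cover_blue_tongue in the frame of case_blue below -0.05 m and z of cover_blue_tongue in the frame of case_blue below 0.053 m and angle between each of cover_blue_grip, cover_green_grip, cover_orange_grip's own z axis and vertical below 0.05 rad and x of cover_green_grip in the frame of case_green between -0.006 and 0.006 m and y of cover_green_grip in the frame of case_green between -0.007 and 0.007 m and z of cover_green_grip in the frame of case_green between 0.066 and 0.072 m and x of cover_green_tongue in the frame of case_green below -0.05 m and z of cover_green_tongue in the frame of case_green below 0.053 m and x of cover_orange_grip in the frame of case_orange between -0.006 and 0.006 m and y of cover_orange_grip in the frame of case_orange between -0.007 and 0.007 m and z of cover_orange_grip in the frame of case_orange between 0.066 and 0.072 m and x of cover_orange_tongue in the frame of case_orange below -0.05 m and z of cover_orange_tongue in the frame of case_orange below 0.053 m), for 0.2 s.
At the end, for the whole second after the job is handed in: Spent packs lie in the return tray, coloured packs on the floor of the case of their colour; each case has its own colour's cover on: tongue under the lip, within 6 mm of the middle in x and 7 mm in y, resting on the ledge (within 3 mm), level within 0.05 rad (all of step 1 and all of step 2); the robot touches nothing.
It fails at once if the tape roll is pushed or carried more than 40 mm from its place (distance of tape_roll_mid from where it was at the start of the episode above 0.04 m).
It fails at once if the scanner is pushed or carried more than 40 mm from its place (distance of scanner_mid from where it was at the start of the episode above 0.04 m).
Of pack_blue, pack_green, pack_orange only 2 to 3 are there at a start; the rules pass over those that are not, and their reading is None.
Of spent_a, spent_b, spent_c only 1 to 3 are there at a start; the rules pass over those that are not, and their reading is None.
At some moment in a run one of cover_blue, cover_green, cover_orange, pack_blue, pack_green, pack_orange, spent_a, spent_b, spent_c may be knocked a few centimetres aside while the robot is not near it.
Once in a run the grip may slacken for a moment while it holds something.
It also fails if it takes over 210 s, if anything falls off the work surface, if the arm or the gripper's body presses on something with over 40 N, if the wrist force passes 120 N, or if a joint passes its speed limit or range.

## Working session

There is one attempt and no reset: what is moved stays moved. The work goes in short steps, Python scripts to look and compute and a tool call to move; the robot and the scene stay as the last step left them, time stands still between calls to the robot, and variables do not carry over. Pictures are saved under pics/ and viewed, and the job is handed in when it is done.

Besides the shell and the picture viewer there is one more tool, called after "Request:" by a JSON object that holds its "api" and its "payload", one argument or row to a line. move_arm: Moves the arm, as the interface text tells. Its arguments: {"type":"object","properties":{"plan":{"type":"array"}},"required":["plan"]}

```bash
ls; mkdir -p pics
python3 - <<'E'
from station import r
import cv2,numpy as np
o=r.get_obs(); print(o)
for n in ['side','top','wrist']:
    p=r.camera_params(n); print(n,p)
    cv2.imwrite(f'pics/{n}0.png',r.get_image(n)[:,:,::-1])
E
```

```text
pics
{'time_s': 0.0, 'joint_positions': array([-7.08160149e+01,  3.05570494e+00,  9.24925715e+01,  1.62612105e-04,
        8.45695859e+01, -6.81700275e+00]), 'qvel': array([ 0.00525987,  0.00965861,  0.07555591, -0.00832626,  0.06696801,
        0.04201879]), 'joint_torque': array([ 1.01188627e-03, -3.93680227e+01, -3.70177031e+01, -9.69755843e-05,
        7.00879682e-03, -1.17022518e-05]), 'tcp_pos': array([ 0.27379589, -0.56113584,  0.23007484]), 'eef_rot': array([-9.01170099e+01,  1.41507964e-02, -1.53999042e+02]), 'force': array([ 0.07609891, -0.29558057, -0.83023256]), 'moment': array([-0.0174664 , -0.01369603, -0.014824  ]), 'width': 0.9994743245084036}
side {'intrinsics': array([[590.01885707,   0.        , 326.23294553],
       [  0.        , 590.01885707, 237.57817717],
       [  0.        ,   0.        ,   1.        ]]), 'R': array([[-0.99479267, -0.10188023, -0.00282303],
       [-0.05106221,  0.52217761, -0.85130676],
       [ 0.08820546, -0.84672957, -0.52466069]]), 't': array([0.47774977, 0.0769765 , 1.63194381])}
top {'intrinsics': array([[452.40385449,   0.        , 320.79516252],
       [  0.        , 452.40385449, 243.30517484],
       [  0.        ,   0.        ,   1.        ]]), 'R': array([[-0.01778551, -0.99957655, -0.02303046],
       [-0.99326296,  0.02030183, -0.11409002],
       [ 0.11450927,  0.02084616, -0.99320344]]), 't': array([0.01723864, 0.49726493, 1.03200215])}
wrist {'intrinsics': array([[371.64829954,   0.        , 328.96750564],
       [  0.        , 371.64829954, 238.47271581],
       [  0.        ,   0.        ,   1.        ]]), 'R': array([[ 0.43787547, -0.89903471, -0.00129093],
       [-0.85706301, -0.41786589,  0.30138199],
       [-0.2714923 , -0.13086137, -0.95350261]]), 't': array([-0.62309524, -0.03844962,  0.37850707])}
```

View pics/top0.png

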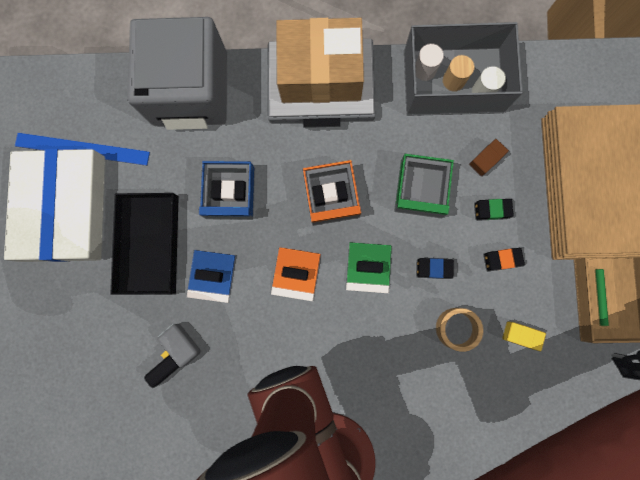

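View pics/side0.png

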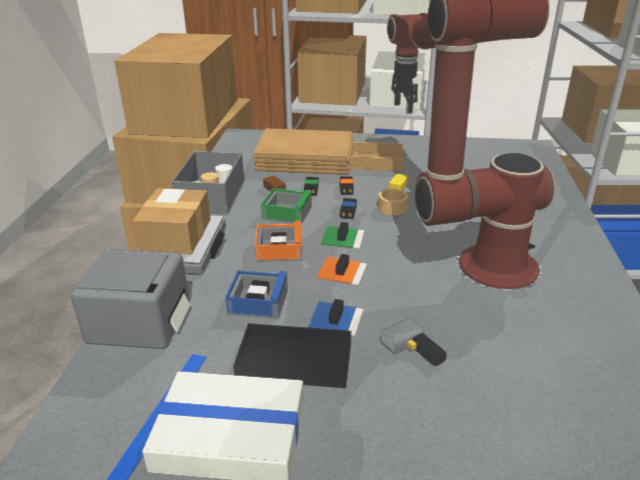

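View pics/wrist0.png

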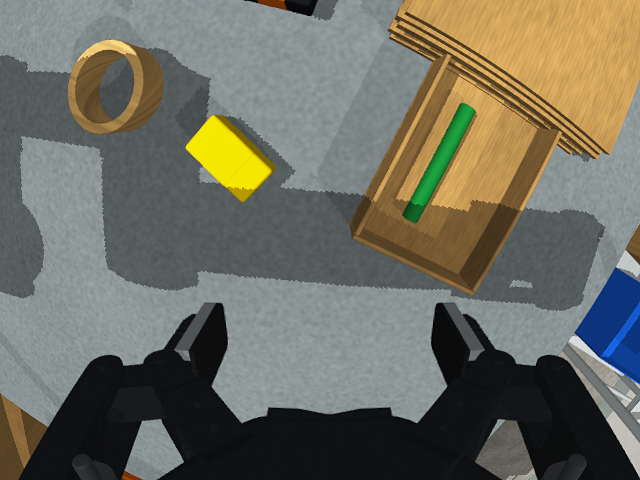

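```bash
cat > h.py <<'E'
from station import r
import cv2,numpy as np
from scipy.optimize import minimize
from scipy.spatial.transform import Rotation as Ro
def proj(P,cam,par=None):
    p=par or r.camera_params(cam)
    K=p['intrinsics']; c=np.atleast_2d(P)@p['R'].T+p['t']
    if cam=='wrist':
        rr=np.hypot(c[:,0],c[:,1]); th=np.arctan2(rr,c[:,2]); s=np.where(rr>1e-9,th/np.maximum(rr,1e-9),1)
        return np.c_[K[0,0]*c[:,0]*s+K[0,2],K[1,1]*c[:,1]*s+K[1,2]]
    q=c@K.T; return q[:,:2]/q[:,2:]
def unproj(uv,z,cam,par=None):
    p=par or r.camera_params(cam); K=p['intrinsics']
    a=(np.atleast_2d(uv)-[K[0,2],K[1,2]])/[K[0,0],K[1,1]]
    if cam=='wrist':
        th=np.hypot(a[:,0],a[:,1]); d=np.c_[a*(np.sin(th)/np.maximum(th,1e-9))[:,None],np.cos(th)]
    else: d=np.c_[a,np.ones(len(a))]
    d=d@p['R']; c=-p['R'].T@p['t']
    return c+d*((z-c[2])/d[:,2])[:,None]
def box(x0,x1,y0,y1,z0,z1):
    return np.array([[x,y,z] for x in(x0,x1) for y in(y0,y1) for z in(z0,z1)])
def place(P,x,y,yaw):
    c,s=np.cos(yaw),np.sin(yaw); return P@np.array([[c,s,0],[-s,c,0],[0,0,1]])+[x,y,0]
def dens(P,n=6):  # densify hull edges for fisheye: sample segs between all pts
    i,j=np.triu_indices(len(P),1); t=np.linspace(0,1,n)[:,None,None]
    return (P[i]*(1-t)+P[j]*t).reshape(-1,3)
S=8
def hullmask(P,cam,par,win):
    q=proj(dens(P) if cam=='wrist' else P,cam,par)
    h=cv2.convexHull(q.astype(np.float32)).reshape(-1,2)
    m=np.zeros((int((win[3]-win[1])*4),int((win[2]-win[0])*4)),np.uint8)
    cv2.fillPoly(m,[np.round(((h-[win[0],win[1]]+.5)*4-.5)*16).astype(np.int32)],255,shift=4)
    return cv2.resize(m,(win[2]-win[0],win[3]-win[1]),interpolation=cv2.INTER_AREA)/255.
def fit(views,P,g):
    """views: list of (cam,par,mask bool); P hull pts in object frame; g=(x,y,yaw)"""
    W=[]
    for cam,par,m in views:
        ys,xs=np.where(m); W.append([max(xs.min()-15,0),max(ys.min()-15,0),min(xs.max()+16,640),min(ys.max()+16,480)])
    def f(v):
        e=0
        for (cam,par,m),w in zip(views,W):
            q=hullmask(place(P,v[0]/1e3,v[1]/1e3,np.radians(v[2])),cam,par,w)
            mm=m[w[1]:w[3],w[0]:w[2]]; e+=np.abs(q-mm).sum()/mm.sum()
        return e
    g=np.array([g[0]*1e3,g[1]*1e3,np.degrees(g[2])])
    for st in (15,4):
        s=np.vstack([g]+[g+np.eye(3)[i]*st for i in range(3)])
        res=minimize(f,g,method='Nelder-Mead',options=dict(initial_simplex=s,xatol=.05,fatol=1e-4)); g=res.x
    return g,res.fun
CASE=box(-.0645,.0645,-.0575,.0575,0,.063)
PACK=box(-.022,.022,-.04,.04,-.017,.017)
E
python3 - <<'E'
from h import *
names=['case_blue','case_green','case_orange','cover_blue_grip','cover_green_grip','cover_orange_grip','pack_blue_mid','pack_green_mid','pack_orange_mid','spent_a_mid','return_tray_mid','tape_roll_mid','scanner_mid']
out={}
for cam in('top','side'):
    r.get_image(cam); 
    for n in names:
        d=r.masks_of(cam,n)
        print(cam,n,[(round(k['p'],2),[int(v) for v in k['rect']],int(k['mask'].sum())) for k in d[:5]])
        out[cam,n]=d
import pickle; pickle.dump(out,open('m0.pkl','wb'))
E
```

```text
top case_blue [(0.6, [198, 159, 254, 221], 2359), (0.47, [145, 324, 199, 387], 1708)]
top case_green [(0.57, [390, 156, 454, 215], 3194)]
top case_orange [(0.86, [303, 162, 359, 223], 2131)]
top cover_blue_grip [(0.74, [186, 253, 232, 301], 1930)]
top cover_green_grip [(0.93, [344, 243, 391, 291], 2017)]
top cover_orange_grip [(0.81, [271, 248, 322, 301], 1985), (0.44, [392, 156, 451, 218], 2950)]
top pack_blue_mid [(0.96, [415, 259, 451, 277], 673), (0.67, [313, 180, 348, 207], 699)]
top pack_green_mid [(0.87, [475, 199, 513, 218], 726), (0.86, [502, 320, 547, 350], 832), (0.82, [468, 142, 509, 177], 677), (0.33, [268, 245, 321, 298], 2037)]
top pack_orange_mid [(0.71, [300, 159, 365, 228], 2313), (0.57, [483, 248, 527, 273], 711), (0.35, [200, 158, 255, 220], 2298)]
top spent_a_mid [(0.87, [209, 182, 246, 201], 664)]
top return_tray_mid [(0.98, [109, 192, 176, 291], 6497), (0.62, [199, 160, 257, 222], 2466), (0.54, [144, 322, 199, 385], 1594)]
top tape_roll_mid [(0.64, [435, 308, 485, 352], 1084)]
top scanner_mid [(0.68, [143, 324, 202, 386], 1716), (0.55, [301, 161, 363, 227], 226
[... 414 characters left out ...]
, 361, 336], 1186), (0.57, [336, 198, 351, 219], 323)]
side cover_green_grip [(0.88, [319, 222, 360, 249], 797), (0.59, [377, 188, 408, 213], 644)]
side cover_orange_grip [(0.84, [318, 254, 366, 285], 930), (0.16, [261, 190, 312, 223], 1417)]
side pack_blue_mid [(0.68, [339, 197, 355, 219], 286)]
side pack_green_mid [(0.79, [262, 175, 285, 188], 226), (0.66, [389, 174, 409, 190], 230), (0.51, [303, 176, 320, 195], 220)]
side pack_orange_mid [(0.76, [341, 176, 350, 194], 239)]
side spent_a_mid [(0.94, [245, 276, 266, 298], 360)]
side return_tray_mid [(0.87, [234, 320, 350, 389], 6166)]
side tape_roll_mid [(0.64, [378, 188, 405, 213], 678)]
side scanner_mid [(0.57, [381, 319, 443, 365], 1544)]
```

```bash
cat >> h.py <<'E'
HUE={'blue':(100,125),'green':(50,85),'orange':(5,18)}
def colmask(img,c,sat=120,v=60):
    hsv=cv2.cvtColor(img,cv2.COLOR_RGB2HSV); lo,hi=HUE[c]
    return (hsv[...,0]>=lo)&(hsv[...,0]<=hi)&(hsv[...,1]>sat)&(hsv[...,2]>v)
def hullfill(m):
    p=np.argwhere(m)[:,::-1].astype(np.int32); z=np.zeros(m.shape,np.uint8); cv2.fillConvexPoly(z,cv2.convexHull(p),1); return z>0
def roi(m,rc,pad=4):
    z=np.zeros_like(m); x0,y0,x1,y1=rc; z[max(y0-pad,0):y1+pad,max(x0-pad,0):x1+pad]=m[max(y0-pad,0):y1+pad,max(x0-pad,0):x1+pad]; return z
E
python3 - <<'E'
from h import *
import pickle
out=pickle.load(open('m0.pkl','rb'))
T=cv2.imread('pics/top0.png')[:,:,::-1].copy(); Sd=cv2.imread('pics/side0.png')[:,:,::-1].copy()
pt=r.camera_params('top'); ps=r.camera_params('side')
PANEL=box(-.039,.057,-.05,.05,0.000,.007)  # coloured part: without tongue
rt={'blue':[198,159,256,219],'orange':[303,159,361,223],'green':[394,152,456,217]}
rs={'blue':[225,270,288,318],'orange':[252,222,304,262],'green':[262,187,313,222]}
ct={'blue':[186,249,236,301],'orange':[271,246,322,301],'green':[346,241,393,293]}
for c in rt:
    mt=hullfill(roi(colmask(T,c),rt[c],2)); ms=hullfill(roi(colmask(Sd,c),rs[c],2))
    ys,xs=np.where(mt); g=unproj([[xs.mean(),ys.mean()]],.04,'top',pt)[0]
    a=fit([('top',pt,mt)],CASE,(g[0],g[1],0)); 
    print(c,'case top',a, mt.sum())
    mt=hullfill(roi(colmask(T,c),ct[c],2)); 
    ys,xs=np.where(mt); g=unproj([[xs.mean(),ys.mean()]],.007,'top',pt)[0]
    a=fit([('top',pt,mt)],PANEL,(g[0]-.01,g[1],0)); print(c,'cover top',a,mt.sum())
# packs
pk={'blue':('pack_blue_mid',0),'green':('pack_green_mid',0),'orange':('pack_orange_mid',1)}
for c,(n,i) in pk.items():
    m=out['top',n][i]['mask']; ys,xs=np.where(m); g=unproj([[xs.mean(),ys.mean()]],.017,'top',pt)[0]
    print(c,fit([('top',pt,m)],PACK+[0,0,.017],(g[0],g[1],0)))
m=out['top','spent_a_mid'][0]['mask']; ys,xs=np.where(m); g=unproj([[xs.mean(),ys.mean()]],.023,'top',pt)[0]
print('sa',fit([('top',pt,m)],PACK+[0,0,.023],(g[0],g[1],0)))
m=out['top','pack_blue_mid'][1]['mask']; ys,xs=np.where(m); g=unproj([[xs.mean(),ys.mean()]],.023,'top',pt)[0]
print('sc',fit([('top',pt,m)],PACK+[0,0,.023],(g[0],g[1],0)))
m=out['top','return_tray_mid'][0]['mask']; ys,xs=np.where(m); g=unproj([[xs.mean(),ys.mean()]],.02,'top',pt)[0]
print('tray',fit([('top',pt,m)],box(-.12,.12,-.07,.07,0,.04),(g[0],g[1],0)))
for n,uv,z in [('tape',[461,329],.048),('scanner',[172,355],.03),('yellow',[525,335],.034),('redbrown',[489,157],.034)]: print(n,unproj([uv],z,'top',pt))
E
```

```text
blue case top (array([629.02957427, 227.82963022,  -2.29935788]), np.float64(0.10694520798973794)) 2889
blue cover top (array([428.71845063, 273.10400442,  -8.4224198 ]), np.float64(0.02807491883023097)) 1697
orange case top (array([620.66664168, -18.43528151,   8.84145188]), np.float64(0.07126550936941783)) 2843
orange cover top (array([429.85778854,  70.03483374, -10.25754061]), np.float64(0.0356693979970244)) 1766
green case top (array([ 631.18754199, -237.40005028,   -8.48228749]), np.float64(0.12164879811938635)) 2886
green cover top (array([ 441.59660817, -104.12428137,   -5.44849527]), np.float64(0.03342881095431047)) 1684
blue (array([ 435.26885707, -255.13521598,    0.45016668]), np.float64(0.10605133583894182))
green (array([ 571.80128978, -401.77038318,    4.26153805]), np.float64(0.11740398638794361))
orange (array([ 452.55696187, -416.99708368,    8.11005015]), np.float64(0.09324067179614462))
sa (array([631.15199949, 229.75895193,  -1.8262327 ]), np.float64(0.16386132766359557))
sc (array([617.23137614, -14.39836808,   9.62994804]), np.float64(0.06014193946534266))
tray (array([506.39707265, 427.87690267,  -0.65016347]), np.float64(0.031128695898861317))
tape [[ 0.29595779 -0.30285906  0.048     ]]
scanner [[0.24645793 0.35364542 0.03      ]]
yellow [[ 0.27923461 -0.44948425  0.034     ]]
redbrown [[ 0.69409923 -0.39370124  0.034     ]]
```

```bash
cat >> h.py <<'E'
import json,os
def Rt(psi,tilt=0):
    """tool down, jaws along psi(deg); tilt(deg): rotate about the axis z x jaws so that +jaw side rises (body leans to -jaw)"""
    p=np.radians(psi); y=np.array([0,0,-1.]); z=np.array([np.cos(p),np.sin(p),0]); x=np.cross(y,z)
    R=np.c_[x,y,z]; ax=np.array([np.sin(p),-np.cos(p),0]) # = x_t ; +rotation about it: z_t -> up
    return Ro.from_rotvec(ax*np.radians(tilt)).as_matrix()@R
def cmd():
    if os.path.exists('cmd.json'):
        d=json.load(open('cmd.json')); return np.array(d['R']),np.array(d['p'])
    return Ro.from_euler('xyz',[-90,0,-154],degrees=True).as_matrix(),np.array([.274,-.562,.231])
def sent(row):
    R,p=cmd(); R2=R@Ro.from_rotvec(row[:3]).as_matrix(); p2=p+R@np.array(row[3:6])
    json.dump(dict(R=R2.tolist(),p=p2.tolist()),open('cmd.json','w'))
def meas():
    o=r.get_obs(); return Ro.from_euler('xyz',o['eef_rot'],degrees=True).as_matrix(),o['tcp_pos'],o
def rel(pos,psi,tilt=0,R=None):
    R0,p0=cmd(); Rg=Rt(psi,tilt) if R is None else R
    return np.round(np.r_[Ro.from_matrix(R0.T@Rg).as_rotvec(),R0.T@(np.array(pos)-p0)],4).tolist()
def check():
    R,p=cmd(); Rm,pm,o=meas(); print('t',round(o['time_s'],2),'tcp',pm.round(4),'err',((pm-p)*1e3).round(1),'mm rot',np.degrees(Ro.from_matrix(R.T@Rm).magnitude()).round(2),'w',round(o['width'],3),'F',o['force'].round(1),'j',o['joint_positions'].round(0))
E
python3 - <<'E'
from h import *
check(); print(rel([.5,-.33,.28],0))
p=r.camera_params('wrist'); Rm,pm,o=meas()
print((Rm.T@(-p['R'].T@p['t']-pm)), p['R']@Rm)
E
```

```text
t 1.55 tcp [ 0.274  -0.5617  0.2313] err [-0.   0.3  0.3] mm rot 0.0 w 1.003 F [-0.   0.6 -0.1] j [-71.   3.  92.   0.  85.  -7.]
[-0.0, -1.117, 0.0, -0.3048, -0.049, -0.1094]
[-0.07701996 -0.14151863 -0.00107297] [[ 5.74794998e-04 -6.12411123e-04  9.99999647e-01]
 [ 9.53431243e-01 -3.01609562e-01 -7.32736819e-04]
 [ 3.01609905e-01  9.53431328e-01  4.10528230e-04]]
```

Request:
{"api": "move_arm", "payload": {
  "plan": [
    [0,-1.117,0,-0.305,-0.049,-0.109,80],
    [0,-1.117,0,-0.305,-0.049,-0.109,80],
    [0,-1.117,0,-0.305,-0.049,-0.109,80],
    [0,-1.117,0,-0.305,-0.049,-0.109,80],
    [0,-1.117,0,-0.305,-0.049,-0.109,80],
    [0,-1.117,0,-0.305,-0.049,-0.109,80],
    [0,-1.117,0,-0.305,-0.049,-0.109,80],
    [0,-1.117,0,-0.305,-0.049,-0.109,80],
    [0,-1.117,0,-0.305,-0.049,-0.109,80],
    [0,-1.117,0,-0.305,-0.049,-0.109,80],
    [0,-1.117,0,-0.305,-0.049,-0.109,80]
  ]
}}

```text
time_s: 2.65
tcp_pos: [0.4999, -0.3305, 0.2801]
eef_rot: [-90.0, 0.0, -90.1]
force: [-0.9, 0.3, -0.7]
width: 0.69
```

Run:
```python
from h import *
sent([0,-1.117,0,-0.305,-0.049,-0.109]); check()
par=r.camera_params('wrist'); im=r.get_image('wrist'); cv2.imwrite('pics/w1.png',im[:,:,::-1])
import pickle; pickle.dump(par,open('w1.pkl','wb'))
```

```text
t 2.65 tcp [ 0.4999 -0.3305  0.2801] err [-0.5 -0.2  0.1] mm rot 0.12 w 0.69 F [-0.9  0.3 -0.7] j [-41.  -2.  93.  -0.  89. -40.]
```

View pics/w1.png

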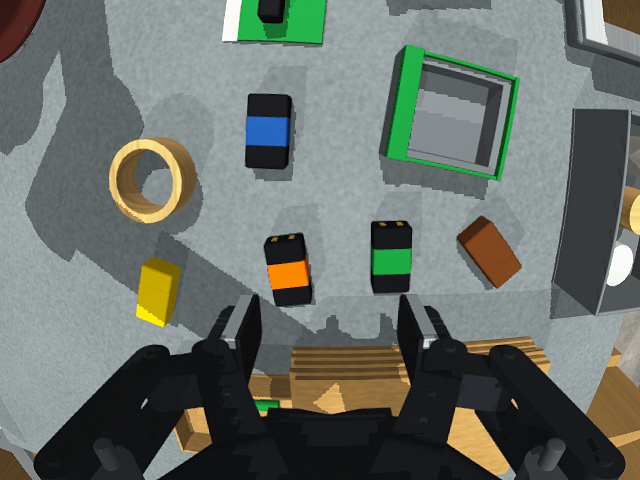

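```bash
cat >> h.py <<'E'
def look(tag):
    import pickle
    par=r.camera_params('wrist'); im=r.get_image('wrist'); cv2.imwrite(f'pics/{tag}.png',im[:,:,::-1]); return par,im
def darkpack(im,rc,c,pad=6):
    """pack mask: dark pixels or band colour within rect, hull filled"""
    hsv=cv2.cvtColor(im,cv2.COLOR_RGB2HSV); band=colmask(im,c) if c!='white' else (hsv[...,2]>185)&(hsv[...,1]<50)
    m=((hsv[...,2]<62))|band
    m=roi(m,rc,pad).astype(np.uint8); m=cv2.morphologyEx(m,cv2.MORPH_OPEN,np.ones((3,3),np.uint8))
    n,l,s,_=cv2.connectedComponentsWithStats(m); k=1+np.argmax(s[1:,4]); return hullfill(l==k)
def overlay(im,par,cam,sets,fn,crop=None,scale=1):
    v=im[:,:,::-1].copy()
    for P in sets:
        q=proj(dens(P) if cam=='wrist' else P,cam,par); h=cv2.convexHull(q.astype(np.float32)); cv2.polylines(v,[np.round(h).astype(np.int32)],True,(255,0,255),1)
    if crop: v=v[crop[1]:crop[3],crop[0]:crop[2]]
    if scale!=1: v=cv2.resize(v,None,fx=scale,fy=scale,interpolation=cv2.INTER_NEAREST)
    cv2.imwrite(fn,v)
E
python3 - <<'E'
from h import *
import pickle
par=pickle.load(open('w1.pkl','rb')); im=cv2.imread('pics/w1.png')[:,:,::-1].copy()
rc={'blue':[245,93,293,168],'green':[370,220,412,293],'orange':[263,233,312,306]}
g={'blue':(.435,-.255),'green':(.572,-.402),'orange':(.453,-.417)}
sets=[]
for c in rc:
    m=darkpack(im,rc[c],c,4); a=fit([('wrist',par,m)],PACK+[0,0,.017],(*g[c],0)); print(c,a,m.sum()); sets.append(place(PACK+[0,0,.017],a[0][0]/1e3,a[0][1]/1e3,np.radians(a[0][2])))
overlay(im,par,'wrist',sets,'pics/w1o.png',(200,60,460,330),2)
d=r.masks_of('wrist','pack_blue_mid'); print([(k['p'],k['rect']) for k in d])
E
```

```text
blue (array([ 433.65916441, -258.03376967,   -3.98229769]), np.float64(0.031397316821465425)) 3325
green (array([ 570.32548989, -403.5559167 ,    2.80382437]), np.float64(0.06362570211715327)) 2859
orange (array([ 451.49128572, -419.68439639,    6.59485781]), np.float64(0.049289105928282444)) 2903
[(0.55, [243.2, 94.8, 291.1, 169.8])]
```

View pics/w1o.png

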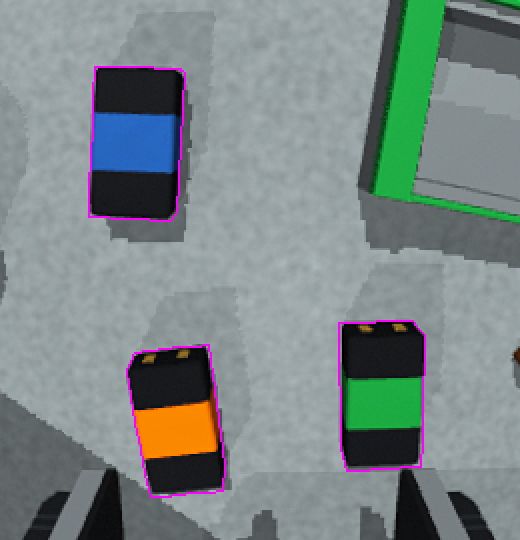

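```bash
cat >> h.py <<'E'
RIM=np.array([[-.0645,y,z] for y in(-.0575,.0575) for z in(.058,.063)]+[[.0645,y,.056] for y in(-.0575,.0575)]+[[-.045,y,.063] for y in(-.0575,.0575)]+[[x,y,.054] for x in(-.045,.06) for y in(-.0575,.0575)])
def biggest(m):
    n,l,s,_=cv2.connectedComponentsWithStats(m.astype(np.uint8)); return l==1+np.argmax(s[1:,4])
E
python3 - <<'E'
from h import *
import pickle
par=pickle.load(open('w1.pkl','rb')); im=cv2.imread('pics/w1.png')[:,:,::-1].copy()
m=hullfill(biggest(roi(colmask(im,'green',100,50),[383,44,521,183],2)))
a=fit([('wrist',par,m)],RIM,(.631,-.237,-.15)); print(a)
v=a[0]; T=lambda P:place(np.array(P),v[0]/1e3,v[1]/1e3,np.radians(v[2]))
overlay(im,par,'wrist',[T(RIM),T(box(-.045,.051,-.046,.046,.046,.046)),T(box(-.045,.051,-.046,.046,.006,.006)),T(box(-.0645,-.045,-.0575,.0575,.063,.063)),T(box(-.0645,.0645,-.0575,.0575,.0,.0))],'pics/w1g.png',(370,30,540,200),3)
E
```

```text
(array([ 625.75266664, -237.60742187,   -9.5564618 ]), np.float64(0.021034158643823533))
```

View pics/w1g.png

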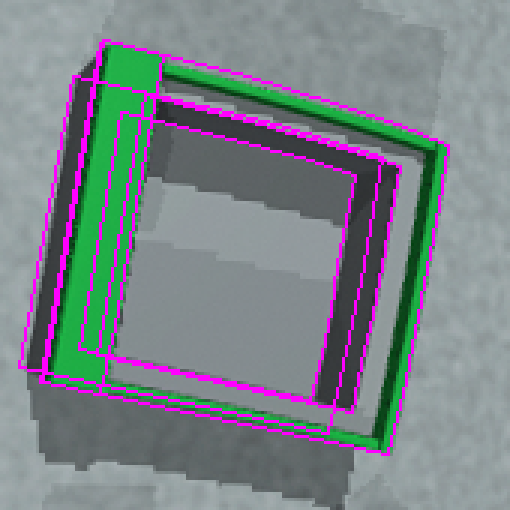

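Run:
```python
from h import *
print(rel([.5703,-.4036,.09],2.8),rel([.5703,-.4036,.001],2.8))
```

```text
[-0.0, -0.0489, 0.0, 0.0733, 0.19, 0.07] [-0.0, -0.0489, 0.0, 0.0733, 0.279, 0.07]
```

Request:
{"api": "move_arm", "payload": {
  "plan": [
    [0,-0.049,0,0.0733,0.19,0.07,80],
    [0,-0.049,0,0.0733,0.19,0.07,80],
    [0,-0.049,0,0.0733,0.19,0.07,80],
    [0,-0.049,0,0.0733,0.19,0.07,80],
    [0,-0.049,0,0.0733,0.19,0.07,80],
    [0,-0.049,0,0.0733,0.19,0.07,80],
    [0,-0.049,0,0.0733,0.235,0.07,80],
    [0,-0.049,0,0.0733,0.279,0.07,80],
    [0,-0.049,0,0.0733,0.279,0.07,80],
    [0,-0.049,0,0.0733,0.279,0.07,255],
    [0,-0.049,0,0.0733,0.279,0.07,255],
    [0,-0.049,0,0.0733,0.279,0.07,255]
  ]
}}

```text
time_s: 3.95
tcp_pos: [0.5721, -0.4048, 0.0053]
eef_rot: [-89.8, -0.2, -87.2]
force: [-1.1, 0.3, -1.3]
width: 0.506
```

Run:
```python
from h import *
sent([0,-0.049,0,0.0733,0.279,0.07]); check()
c=np.radians(-9.56); e=[.6258+.003*np.cos(c),-.2376+.003*np.sin(c)]
print(rel([.5703,-.4036,.12],2.8)); print(rel([*e,.12],-9.56),rel([*e,.009],-9.56))
```

```text
t 3.95 tcp [ 0.5721 -0.4048  0.0053] err [ 1.7 -1.2  4.3] mm rot 0.32 w 0.506 F [-1.1  0.3 -1.3] j [-41.  25.  90.   0.  65. -44.]
[-0.0, 0.0001, 0.0, -0.0, -0.119, -0.0]
[-0.0, 0.2158, 0.0, -0.1625, -0.119, 0.0664] [-0.0, 0.2158, 0.0, -0.1625, -0.008, 0.0664]
```

Request:
{"api": "move_arm", "payload": {
  "plan": [
    [0,0,0,0,-0.05,0,255],
    [0,0,0,0,-0.1,0,255],
    [0,0.216,0,-0.0625,-0.125,0.026,255],
    [0,0.216,0,-0.1625,-0.125,0.0664,255],
    [0,0.216,0,-0.1625,-0.125,0.0664,255],
    [0,0.216,0,-0.1625,-0.125,0.0664,255],
    [0,0.216,0,-0.1625,-0.125,0.0664,255],
    [0,0.216,0,-0.1625,-0.125,0.0664,255]
  ]
}}

```text
time_s: 4.75
tcp_pos: [0.6294, -0.2375, 0.1281]
eef_rot: [-89.9, -0.1, -99.5]
force: [0.1, -0.7, -1.6]
width: 0.505
```

Run:
```python
from h import *
sent([0,0.216,0,-0.1625,-0.125,0.0664]); check(); look('w2')
c=np.radians(-9.56); e=[.6258+.003*np.cos(c),-.2376+.003*np.sin(c)]
print(rel([*e,.006],-9.56))
```

```text
t 4.75 tcp [ 0.6294 -0.2375  0.1281] err [0.7 0.5 2.1] mm rot 0.17 w 0.505 F [ 0.1 -0.7 -1.6] j [-27.  14.  91.  -0.  75. -18.]
[-0.0, -0.0002, 0.0, 0.0, 0.12, 0.0001]
```

View pics/w2.png

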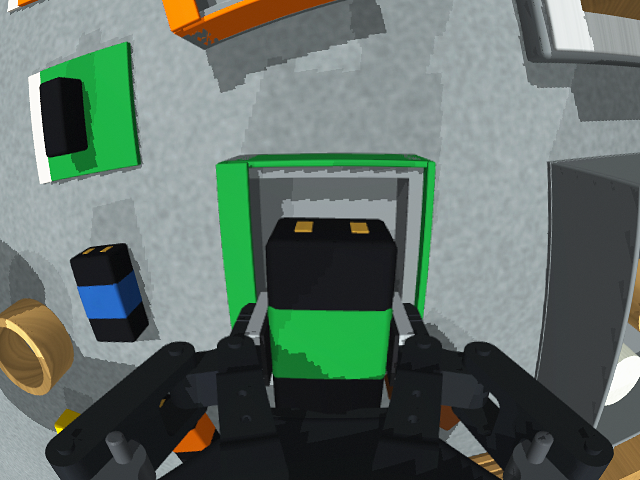

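Request:
{"api": "move_arm", "payload": {
  "plan": [
    [0,0,0,0,0.04,0,255],
    [0,0,0,0,0.08,0,255],
    [0,0,0,0,0.1,0,255],
    [0,0,0,0,0.113,0,255],
    [0,0,0,0,0.113,0,255],
    [0,0,0,0,0.113,0,255],
    [0,0,0,0,0.113,0,80],
    [0,0,0,0,0.113,0,80],
    [0,0,0,0,0.113,0,80],
    [0,0,0,0,0.07,0,80],
    [0,0,0,0,0.02,0,80],
    [0,0,0,0,-0.03,0,80]
  ]
}}

```text
time_s: 6.0
tcp_pos: [0.628, -0.2388, 0.1579]
eef_rot: [-90.0, 0.0, -99.7]
force: [1.5, -1.0, 0.5]
width: 0.688
```

Run:
```python
from h import *
sent([0,0,0,0,-0.03,0]); check(); look('w3')
print(rel([.58,.02,.28],0))
```

```text
t 6.0 tcp [ 0.628  -0.2388  0.1579] err [-0.7 -0.7  1.9] mm rot 0.09 w 0.688 F [ 1.5 -1.   0.5] j [-27.  12.  90.  -0.  78. -17.]
[-0.0, -0.167, 0.0, -0.2464, -0.124, -0.0909]
```

View pics/w3.png

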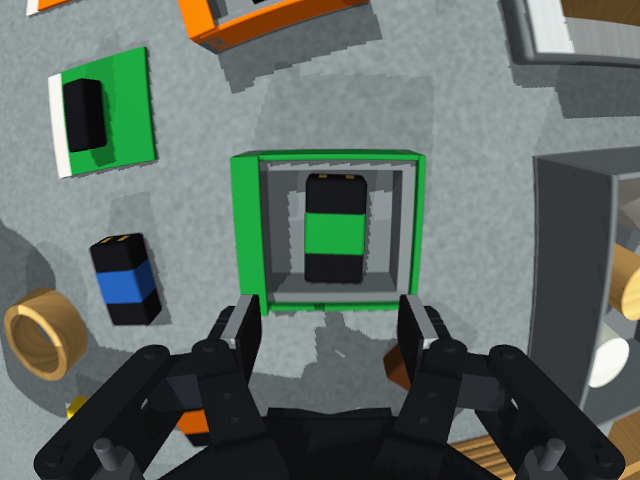

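Run:
```python
from h import *
print(rel([.56,.05,.29],0))
```

```text
[-0.0, -0.167, 0.0, -0.2726, -0.134, -0.1156]
```

Request:
{"api": "move_arm", "payload": {
  "plan": [
    [0,-0.167,0,-0.2726,-0.134,-0.1156,80],
    [0,-0.167,0,-0.2726,-0.134,-0.1156,80],
    [0,-0.167,0,-0.2726,-0.134,-0.1156,80],
    [0,-0.167,0,-0.2726,-0.134,-0.1156,80],
    [0,-0.167,0,-0.2726,-0.134,-0.1156,80],
    [0,-0.167,0,-0.2726,-0.134,-0.1156,80],
    [0,-0.167,0,-0.2726,-0.134,-0.1156,80],
    [0,-0.167,0,-0.2726,-0.134,-0.1156,80],
    [0,-0.167,0,-0.2726,-0.134,-0.1156,80],
    [0,-0.167,0,-0.2726,-0.134,-0.1156,80]
  ]
}}

```text
time_s: 7.05
tcp_pos: [0.56, 0.0489, 0.2893]
eef_rot: [-90.1, -0.0, -90.1]
force: [0.3, -1.1, 0.3]
width: 0.686
```

Run:
```python
from h import *
import pickle
sent([0,-0.167,0,-0.2726,-0.134,-0.1156]); check(); pickle.dump(look('w4'),open('w4.pkl','wb'))
```

```text
t 7.05 tcp [0.56   0.0489 0.2893] err [-0.1 -1.1 -0.7] mm rot 0.13 w 0.686 F [ 0.3 -1.1  0.3] j [-3. -7. 97. -0. 90. -2.]
```

View pics/w4.png

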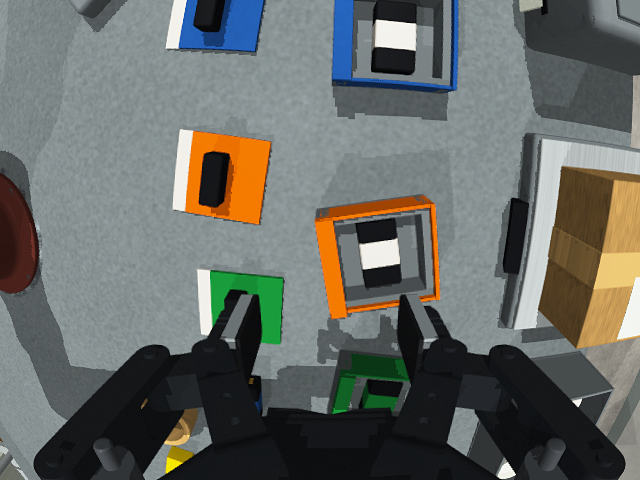

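```bash
cat >> h.py <<'E'
def fitcase(im,par,c,rc,g,fn=None,cam='wrist'):
    m=hullfill(biggest(roi(colmask(im,c,100,50),rc,2)))
    a=fit([(cam,par,m)],RIM,g); return a
def show(im,par,items,fn,crop,scale,cam='wrist'):
    S=[]
    for k,v in items:
        T=lambda P:place(np.array(P),v[0]/1e3,v[1]/1e3,np.radians(v[2]))
        if k=='case': S+=[T(RIM),T(box(-.045,.051,-.046,.046,.046,.046)),T(box(-.0645,-.045,-.0575,.0575,.063,.063))]
        if k=='spent': S+=[T(PACK+[0,0,.023])]
        if k=='pack': S+=[T(PACK+[0,0,.017])]
        if k=='cover': S+=[T(box(-.057,.057,-.05,.05,0,.007)),T(box(-.012,.012,-.03,.03,.007,.039)),T(box(-.057,-.039,-.05,.05,0,.004))]
        if k=='coverin': S+=[T(box(-.057,.057,-.05,.05,.046,.053)),T(box(-.012,.012,-.03,.03,.053,.085))]
    overlay(im,par,cam,S,fn,crop,scale)
E
python3 - <<'E'
from h import *
import pickle
par,im=pickle.load(open('w4.pkl','rb'))
a=fitcase(im,par,'orange',[314,194,441,320],(.62,-.018,.15)); print(a)
m=darkpack(im,[356,219,402,287],'white',1); s=fit([('wrist',par,m)],PACK+[0,0,.023],(.617,-.014,.16)); print(s,m.sum())
for k in r.masks_of('wrist','spent_a_mid'):
    print(k['p'],k['rect']); 
    if k['rect'][1]>150: print(fit([('wrist',par,k['mask'])],PACK+[0,0,.023],(.617,-.014,.16)))
show(im,par,[('case',a[0]),('spent',s[0])],'pics/w4o.png',(300,180,460,330),4)
E
```

```text
(array([614.53667588, -12.06697324,   8.24080391]), np.float64(0.0791233600859019))
(array([616.6944031 , -20.78749067,   9.11714327]), np.float64(0.11125958921059144)) 2694
0.7 [359.3, 380.4, 405.7, 409.0]
(array([617.        , -14.        ,   9.16732472]), np.float64(1.0))
0.58 [371.9, 1.2, 414.1, 75.8]
```

View pics/w4o.png

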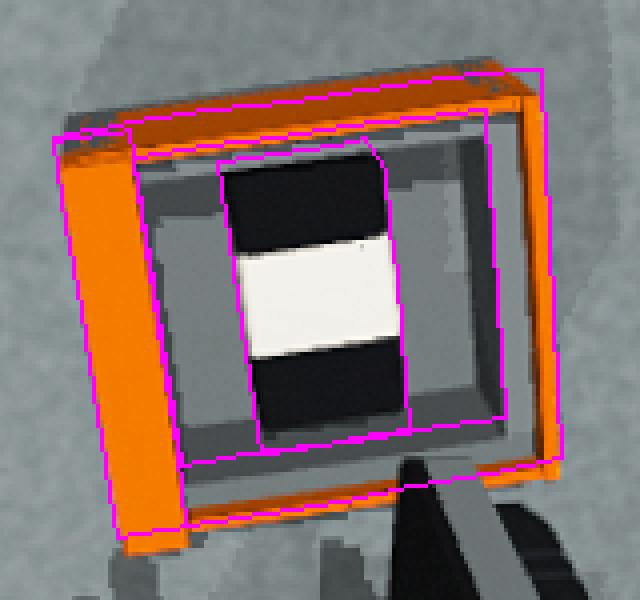

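Run:
```python
from h import *
import pickle
par,im=pickle.load(open('w4.pkl','rb'))
hsv=cv2.cvtColor(im,cv2.COLOR_RGB2HSV)
print(hsv[207,350:365,2],hsv[240,325],hsv[205,400],hsv[200,400],hsv[230,365],hsv[285,380],hsv[288,380], hsv[295,390])
RT=RIM[[1,3,4,5,6,7,8,9,10,11]]
m=hullfill(biggest(roi(colmask(im,'orange',100,225),[314,194,441,320],2)|0))
a=fit([('wrist',par,m)],RIM,(.615,-.018,.15)); print(a)
P2=np.vstack([PACK[PACK[:,2]>0]])+[0,0,.023]
band=(hsv[...,2]>185)&(hsv[...,1]<50); dk=hsv[...,2]<40
m=hullfill(biggest(roi(band|dk,[356,219,402,287],1))); s=fit([('wrist',par,m)],P2,(.617,-.018,.16)); print(s,m.sum())
show(im,par,[('case',a[0]),('spent',s[0])],'pics/w4o.png',(300,180,460,330),4)
```

```text
[161 161 162 162 160 160 161 161 161 161 160 161 161 160 160] [ 15 255 243] [ 12 252 160] [ 13 255 159] [120  49  26] [105  18  29] [100  19  81] [ 97  20 114]
(array([616.21682311, -21.30635129,   8.23262424]), np.float64(1.3047570918401725))
(array([615.32027934, -14.9453783 ,   9.43465469]), np.float64(0.030151101483938417)) 2607
```

View pics/w4o.png

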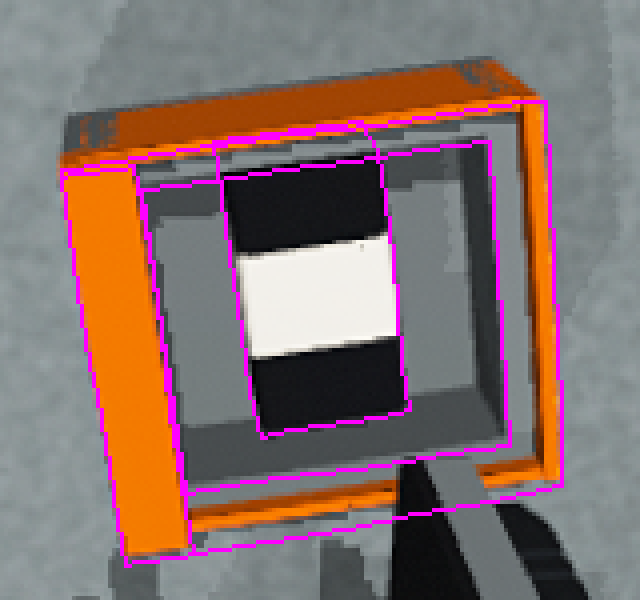

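Run:
```python
from h import *
import pickle
par,im=pickle.load(open('w4.pkl','rb'))
def go(c,rc,g,v,crop):
    m=roi(colmask(im,c,100,v),rc,2)
    n,l,s,_=cv2.connectedComponentsWithStats(m.astype(np.uint8)); m=np.isin(l,[i for i in range(1,n) if s[i,4]>12])
    cv2.imwrite('pics/mm.png',m*255)
    m=hullfill(m)
    a=fit([('wrist',par,m)],RIM,g); print(c,a); return a[0]
a=go('orange',[314,194,441,320],(.617,-.018,.15),200,0)
show(im,par,[('case',a)],'pics/w4p.png',(300,180,460,330),4)
hsv=cv2.cvtColor(im,cv2.COLOR_RGB2HSV); print(hsv[40,340],hsv[87,390],hsv[40,455])
```

```text
orange (array([615.41739268, -18.35534222,   8.22540876]), np.float64(0.011216377980252809))
[108 204 189] [108 215  70] [108 204 190][ WARN:0@0.149] global loadsave.cpp:1063 imwrite_ Unsupported depth image for selected encoder is fallbacked to CV_8U.
```

View pics/w4p.png

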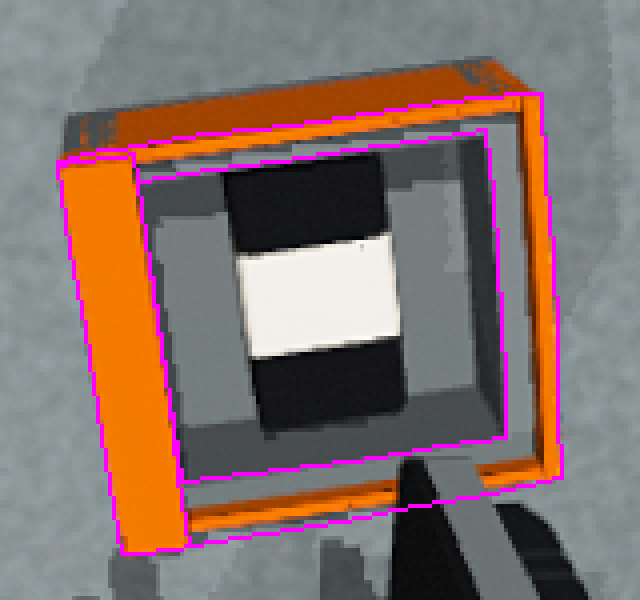

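Run:
```python
from h import *
print(rel([.6169,-.0175,.11],8.6),rel([.6169,-.0175,.010],8.6))
```

```text
[-0.0, -0.1501, 0.0, 0.0675, 0.18, 0.0569] [-0.0, -0.1501, 0.0, 0.0675, 0.28, 0.0569]
```

Request:
{"api": "move_arm", "payload": {
  "plan": [
    [0,-0.15,0,0.0675,0.18,0.0569,93],
    [0,-0.15,0,0.0675,0.18,0.0569,93],
    [0,-0.15,0,0.0675,0.18,0.0569,93],
    [0,-0.15,0,0.0675,0.18,0.0569,93],
    [0,-0.15,0,0.0675,0.18,0.0569,93],
    [0,-0.15,0,0.0675,0.18,0.0569,93],
    [0,-0.15,0,0.0675,0.22,0.0569,93],
    [0,-0.15,0,0.0675,0.26,0.0569,93],
    [0,-0.15,0,0.0675,0.28,0.0569,93],
    [0,-0.15,0,0.0675,0.28,0.0569,93],
    [0,-0.15,0,0.0675,0.28,0.0569,255],
    [0,-0.15,0,0.0675,0.28,0.0569,255]
  ]
}}

```text
time_s: 8.35
tcp_pos: [0.6211, -0.0175, 0.0162]
eef_rot: [-89.5, -0.2, -81.4]
force: [1.2, -0.9, 6.4]
width: 0.501
```

Run:
```python
from h import *
sent([0,-0.15,0,0.0675,0.28,0.0569]); check()
print(rel([.6169,-.0175,.15],8.6),rel([.566,.428,.15],-0.6),rel([.566,.428,.012],-.6))
```

```text
t 8.35 tcp [ 0.6211 -0.0175  0.0162] err [4.2 0.1 6.2] mm rot 0.55 w 0.501 F [ 1.2 -0.9  6.4] j [ -8.  15. 101.   0.  63. -17.]
[-0.0, -0.0001, 0.0, -0.0001, -0.14, -0.0] [-0.0, 0.1605, 0.0, -0.4482, -0.14, 0.0162] [-0.0, 0.1605, 0.0, -0.4482, -0.002, 0.0162]
```

Request:
{"api": "move_arm", "payload": {
  "plan": [
    [0,0,0,0,-0.04,0,255],
    [0,0,0,0,-0.09,0,255],
    [0,0,0,0,-0.14,0,255],
    [0,0.16,0,-0.4482,-0.14,0.0162,255],
    [0,0.16,0,-0.4482,-0.14,0.0162,255],
    [0,0.16,0,-0.4482,-0.14,0.0162,255],
    [0,0.16,0,-0.4482,-0.14,0.0162,255],
    [0,0.16,0,-0.4482,-0.14,0.0162,255],
    [0,0.16,0,-0.4482,-0.14,0.0162,255],
    [0,0.16,0,-0.4482,-0.14,0.0162,255],
    [0,0.16,0,-0.4482,-0.14,0.0162,255],
    [0,0.16,0,-0.4482,-0.14,0.0162,255]
  ]
}}

```text
time_s: 9.55
tcp_pos: [0.5658, 0.4304, 0.1533]
eef_rot: [-89.8, 0.1, -90.5]
force: [1.1, 0.4, -1.2]
width: 0.505
```

Run:
```python
from h import *
sent([0,0.16,0,-0.4482,-0.14,0.0162]); check();look('w5')
print(rel([.566,.428,.15],-0.6),rel([.566,.428,.012],-.6))
```

```text
t 9.55 tcp [0.5658 0.4304 0.1533] err [-0.2  2.4  3.3] mm rot 0.22 w 0.505 F [ 1.1  0.4 -1.2] j [31. 17. 84.  0. 79. 32.]
[-0.0, 0.0005, 0.0, 0.0, -0.0, 0.0] [-0.0, 0.0005, 0.0, 0.0, 0.138, 0.0]
```

View pics/w5.png

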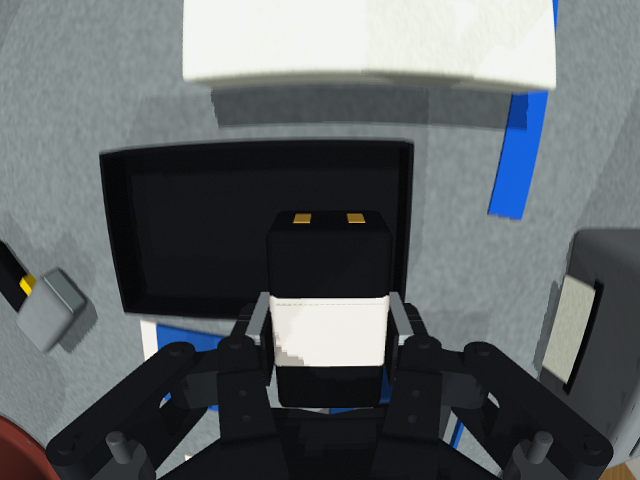

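Run:
```python
from h import *
print(unproj([[102,153],[412,140],[126,314],[404,322]],.04,'wrist'))
```

```text
[[0.38719882 0.5067151  0.04      ]
 [0.62092609 0.50717443 0.04      ]
 [0.38554562 0.36825648 0.04      ]
 [0.62278144 0.36626192 0.04      ]]
```

Request:
{"api": "move_arm", "payload": {
  "plan": [
    [0,0,0,-0.008,0.04,-0.004,255],
    [0,0,0,-0.008,0.08,-0.004,255],
    [0,0,0,-0.008,0.12,-0.004,255],
    [0,0,0,-0.008,0.135,-0.004,255],
    [0,0,0,-0.008,0.135,-0.004,255],
    [0,0,0,-0.008,0.135,-0.004,80],
    [0,0,0,-0.008,0.135,-0.004,80],
    [0,0,0,-0.008,0.135,-0.004,80],
    [0,0,0,-0.008,0.08,-0.004,80],
    [0,0,0,-0.008,0.03,-0.004,80],
    [0,0,0,-0.008,0,-0.004,80],
    [0,0,0,-0.008,0,-0.004,80]
  ]
}}

```text
time_s: 10.8
tcp_pos: [0.5661, 0.4382, 0.1605]
eef_rot: [-89.3, 0.5, -90.6]
force: [0.3, 0.3, 1.3]
width: 0.681
```

Run:
```python
from h import *
sent([0,0,0,-0.008,0,-0.004]); check();look('w6')
print(rel([.58,.18,.25],0))
```

```text
t 10.8 tcp [0.5661 0.4382 0.1605] err [ 4.1  2.1 10.5] mm rot 0.88 w 0.681 F [0.3 0.3 1.3] j [32. 17. 83.  0. 79. 32.]
[-0.0, -0.01, 0.0, 0.2559, -0.1, 0.0205]
```

View pics/w6.png

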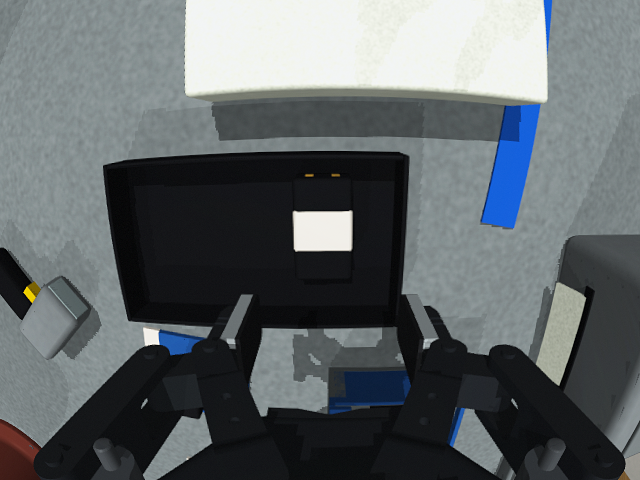

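Request:
{"api": "move_arm", "payload": {
  "plan": [
    [0,-0.01,0,0.256,-0.12,0.02,80],
    [0,-0.01,0,0.256,-0.12,0.02,80],
    [0,-0.01,0,0.256,-0.12,0.02,80],
    [0,-0.01,0,0.256,-0.12,0.02,80],
    [0,-0.01,0,0.256,-0.12,0.02,80],
    [0,-0.01,0,0.256,-0.12,0.02,80],
    [0,-0.01,0,0.256,-0.12,0.02,80],
    [0,-0.01,0,0.256,-0.12,0.02,80]
  ]
}}

```text
time_s: 11.65
tcp_pos: [0.5793, 0.179, 0.2695]
eef_rot: [-90.1, 0.0, -90.1]
force: [0.6, 0.3, -1.0]
width: 0.688
```

Run:
```python
from h import *
import pickle
sent([0,-0.01,0,0.256,-0.12,0.02]); check();pickle.dump(look('w7'),open('w7.pkl','wb'))
```

```text
t 11.65 tcp [0.5793 0.179  0.2695] err [-0.2 -0.9 -0.5] mm rot 0.1 w 0.688 F [ 0.6  0.3 -1. ] j [10. -1. 92.  0. 88. 10.]
```

View pics/w7.png

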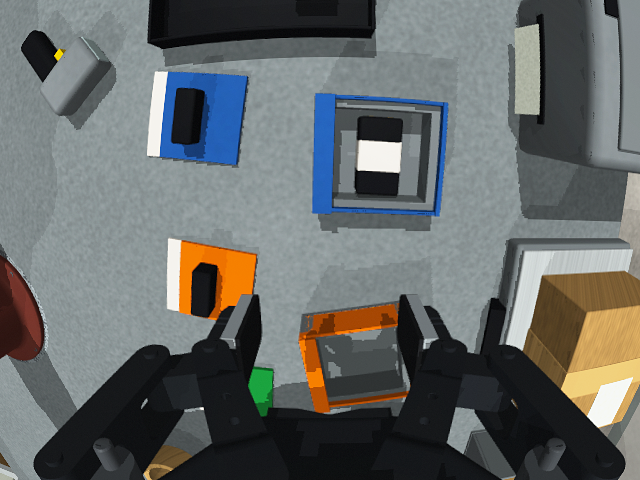

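```bash
cat >> h.py <<'E'
def caserim(im,par,c,rc,g,v):
    m=roi(colmask(im,c,100,v),rc,2)
    n,l,s,_=cv2.connectedComponentsWithStats(m.astype(np.uint8)); m=np.isin(l,[i for i in range(1,n) if s[i,4]>12])
    return fit([('wrist',par,hullfill(m))],RIM,g)
def spentfit(im,par,rc,g):
    hsv=cv2.cvtColor(im,cv2.COLOR_RGB2HSV); band=(hsv[...,2]>185)&(hsv[...,1]<50); dk=hsv[...,2]<45
    m=hullfill(biggest(roi(band|dk,rc,1))); return fit([('wrist',par,m)],PACK+[0,0,.023],g)
E
python3 - <<'E'
from h import *
import pickle
par,im=pickle.load(open('w7.pkl','rb'))
a=caserim(im,par,'blue',[312,92,449,217],(.625,.228,0),120); print(a)
s=spentfit(im,par,[354,115,404,197],(.628,.228,0)); print(s)
show(im,par,[('case',a[0]),('spent',s[0])],'pics/w7o.png',(300,80,460,230),4)
E
```

```text
(array([627.72233513, 227.6770189 ,  -1.9181336 ]), np.float64(0.00883695773015201))
(array([628.67063713, 226.00077953,  -2.23458823]), np.float64(0.02932306387011113))
```

View pics/w7o.png

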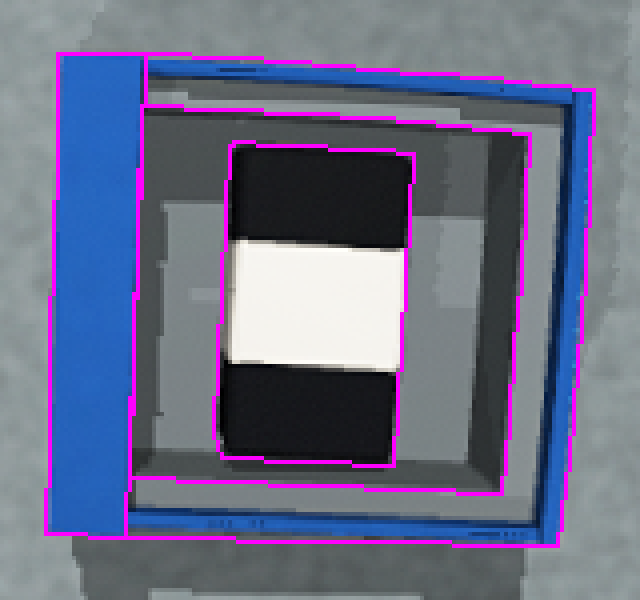

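Run:
```python
from h import *
print(rel([.6296,.226,.11],-2.1),rel([.6296,.226,.010],-2.1))
```

```text
[-0.0, 0.0366, 0.0, -0.0461, 0.16, 0.0501] [-0.0, 0.0366, 0.0, -0.0461, 0.26, 0.0501]
```

Request:
{"api": "move_arm", "payload": {
  "plan": [
    [0,0.037,0,-0.0461,0.16,0.0501,93],
    [0,0.037,0,-0.0461,0.16,0.0501,93],
    [0,0.037,0,-0.0461,0.16,0.0501,93],
    [0,0.037,0,-0.0461,0.16,0.0501,93],
    [0,0.037,0,-0.0461,0.16,0.0501,93],
    [0,0.037,0,-0.0461,0.2,0.0501,93],
    [0,0.037,0,-0.0461,0.24,0.0501,93],
    [0,0.037,0,-0.0461,0.26,0.0501,93],
    [0,0.037,0,-0.0461,0.26,0.0501,93],
    [0,0.037,0,-0.0461,0.26,0.0501,93],
    [0,0.037,0,-0.0461,0.26,0.0501,255],
    [0,0.037,0,-0.0461,0.26,0.0501,255]
  ]
}}

```text
time_s: 12.9
tcp_pos: [0.6331, 0.2273, 0.0161]
eef_rot: [-89.5, 0.1, -92.1]
force: [-0.2, -0.4, 9.7]
width: 0.498
```

Run:
```python
from h import *
sent([0,0.037,0,-0.0461,0.26,0.0501]); check()
print(rel([.6296,.226,.15],-2.1),rel([.446,.437,.15],-0.6),rel([.446,.437,.015],-.6))
```

```text
t 12.9 tcp [0.6331 0.2273 0.0161] err [3.5 1.3 6.1] mm rot 0.48 w 0.498 F [-0.2 -0.4  9.7] j [13. 21. 94.  0. 65. 15.]
[-0.0, -0.0004, 0.0, -0.0, -0.14, 0.0] [-0.0, -0.0265, 0.0, -0.2041, -0.14, -0.1913] [-0.0, -0.0265, 0.0, -0.2041, -0.005, -0.1913]
```

Request:
{"api": "move_arm", "payload": {
  "plan": [
    [0,0,0,0,-0.04,0,255],
    [0,0,0,0,-0.09,0,255],
    [0,0,0,0,-0.14,0,255],
    [0,-0.027,0,-0.2041,-0.14,-0.1913,255],
    [0,-0.027,0,-0.2041,-0.14,-0.1913,255],
    [0,-0.027,0,-0.2041,-0.14,-0.1913,255],
    [0,-0.027,0,-0.2041,-0.14,-0.1913,255],
    [0,-0.027,0,-0.2041,-0.14,-0.1913,255],
    [0,-0.027,0,-0.2041,-0.14,-0.1913,255],
    [0,-0.027,0,-0.2041,-0.14,-0.1913,255],
    [0,-0.027,0,-0.2041,-0.14,-0.1913,255]
  ]
}}

```text
time_s: 14.0
tcp_pos: [0.4452, 0.4374, 0.1512]
eef_rot: [-89.9, 0.0, -90.4]
force: [0.3, -0.3, -1.0]
width: 0.501
```

Run:
```python
from h import *
sent([0,-0.027,0,-0.2041,-0.14,-0.1913]); check();look('w8')
```

```text
t 14.0 tcp [0.4452 0.4374 0.1512] err [-0.8  0.4  1.2] mm rot 0.16 w 0.501 F [ 0.3 -0.3 -1. ] j [38.  6. 97. -0. 77. 38.]
```

View pics/w8.png

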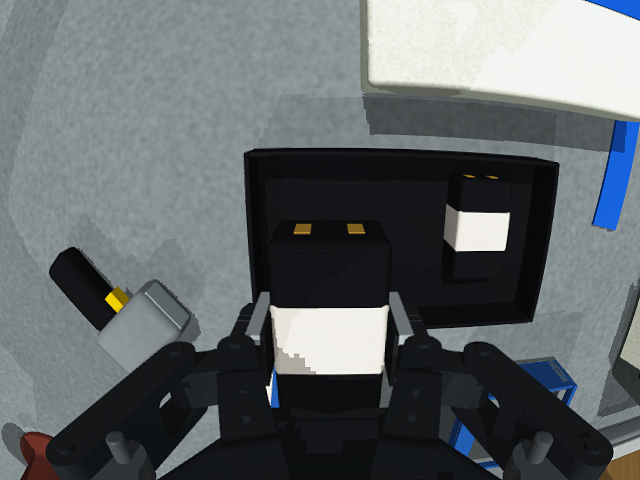

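Request:
{"api": "move_arm", "payload": {
  "plan": [
    [0,0,0,0,0.04,0.004,255],
    [0,0,0,0,0.08,0.004,255],
    [0,0,0,0,0.12,0.004,255],
    [0,0,0,0,0.135,0.004,255],
    [0,0,0,0,0.135,0.004,255],
    [0,0,0,0,0.135,0.004,80],
    [0,0,0,0,0.135,0.004,80],
    [0,0,0,0,0.135,0.004,80],
    [0,0,0,0,0.08,0.004,80],
    [0,0,0,0,0.03,0.004,80],
    [0,0,0,0,0,0.004,80],
    [0,0,0,0,0,0.004,80]
  ]
}}

```text
time_s: 15.25
tcp_pos: [0.4536, 0.4393, 0.1591]
eef_rot: [-89.4, 0.5, -90.6]
force: [-0.0, -0.2, 2.3]
width: 0.69
```

Run:
```python
from h import *
sent([0,0,0,0,0,0.004]); check();look('w9')
cv2.imwrite('pics/t1.png',r.get_image('top')[:,:,::-1])
print(rel([.47,-.33,.25],0))
```

```text
t 15.25 tcp [0.4536 0.4393 0.1591] err [3.7 2.4 9.1] mm rot 0.81 w 0.69 F [-0.  -0.2  2.3] j [37.  6. 96.  0. 77. 38.]
[-0.0, -0.01, 0.0, 0.7668, -0.1, 0.0277]
```

View pics/w9.png

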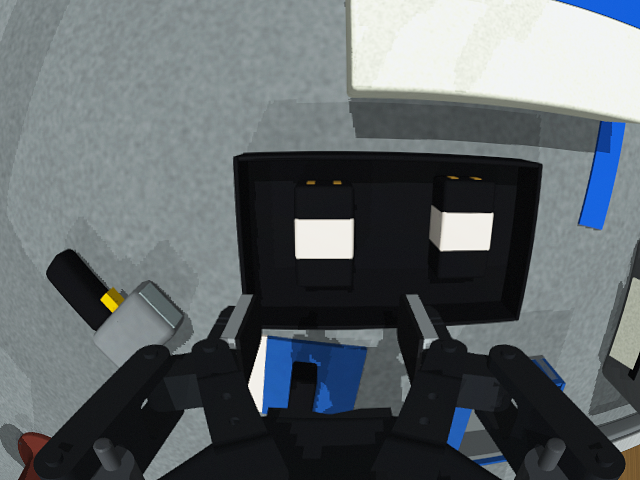

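View pics/t1.png

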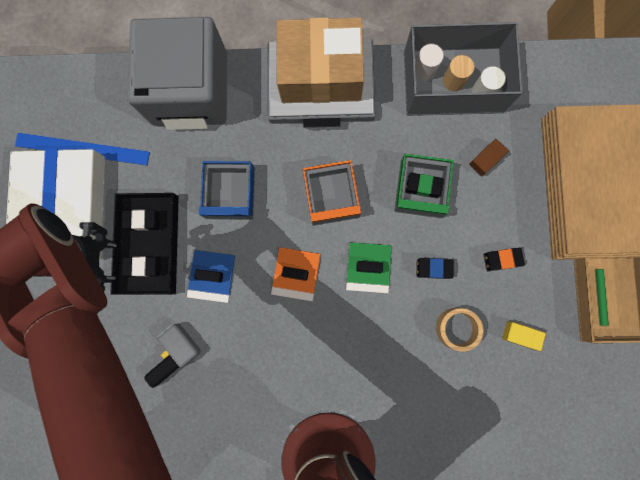

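Run:
```python
from h import *
print(rel([.4337,-.258,.2],-4))
```

```text
[-0.0, 0.0598, 0.0, 0.6951, -0.05, -0.0093]
```

Request:
{"api": "move_arm", "payload": {
  "plan": [
    [0,0.06,0,0.6951,-0.05,-0.0093,80],
    [0,0.06,0,0.6951,-0.05,-0.0093,80],
    [0,0.06,0,0.6951,-0.05,-0.0093,80],
    [0,0.06,0,0.6951,-0.05,-0.0093,80],
    [0,0.06,0,0.6951,-0.05,-0.0093,80],
    [0,0.06,0,0.6951,-0.05,-0.0093,80],
    [0,0.06,0,0.6951,-0.05,-0.0093,80],
    [0,0.06,0,0.6951,-0.05,-0.0093,80],
    [0,0.06,0,0.6951,-0.05,-0.0093,80],
    [0,0.06,0,0.6951,-0.05,-0.0093,80],
    [0,0.06,0,0.6951,-0.05,-0.0093,80],
    [0,0.06,0,0.6951,-0.05,-0.0093,80]
  ]
}}

```text
time_s: 16.55
tcp_pos: [0.4345, -0.1631, 0.1912]
eef_rot: [-90.2, 0.1, -94.0]
force: [1.8, 0.9, -0.2]
width: 0.686
```

Run:
```python
from h import *
check()
```

```text
t 16.55 tcp [ 0.4345 -0.1631  0.1912] err [ -15.5 -600.1   41.2] mm rot 3.46 w 0.686 F [ 1.8  0.9 -0.2] j [-30. -18. 116.   0.  83. -26.]
```

```bash
cat >> h.py <<'E'
def setcmd(p,R): json.dump(dict(R=np.array(R).tolist(),p=list(map(float,p))),open('cmd.json','w'))
E
python3 - <<'E'
from h import *
setcmd([.4359,-.1613,.193],Rt(-4)); check()
print(rel([.4337,-.258,.2],-4))
E
```

```text
t 16.55 tcp [ 0.4345 -0.1631  0.1912] err [-1.4 -1.8 -1.8] mm rot 0.2 w 0.686 F [ 1.8  0.9 -0.2] j [-30. -18. 116.   0.  83. -26.]
[0.0, 0.0, 0.0, 0.0966, -0.007, 0.0046]
```

Request:
{"api": "move_arm", "payload": {
  "plan": [
    [0,0,0,0.05,-0.004,0.0023,80],
    [0,0,0,0.0966,-0.007,0.0046,80],
    [0,0,0,0.0966,-0.007,0.0046,80],
    [0,0,0,0.0966,-0.007,0.0046,80],
    [0,0,0,0.0966,-0.007,0.0046,80]
  ]
}}

```text
time_s: 17.05
tcp_pos: [0.4332, -0.2572, 0.1986]
eef_rot: [-90.1, 0.1, -94.0]
force: [0.1, 0.7, -0.4]
width: 0.684
```

Run:
```python
from h import *
sent([0,0,0,.0966,-.007,.0046]); check(); look('w10'); check()
```

```text
t 17.05 tcp [ 0.4332 -0.2572  0.1986] err [-0.5  0.8 -1.4] mm rot 0.19 w 0.684 F [ 0.1  0.7 -0.4] j [-39. -13. 110.   0.  83. -35.]
t 17.1 tcp [ 0.4335 -0.2569  0.199 ] err [-0.3  1.1 -1. ] mm rot 0.16 w 0.679 F [-0.7  0.5  0.1] j [-39. -13. 110.   0.  83. -35.]
```

View pics/w10.png

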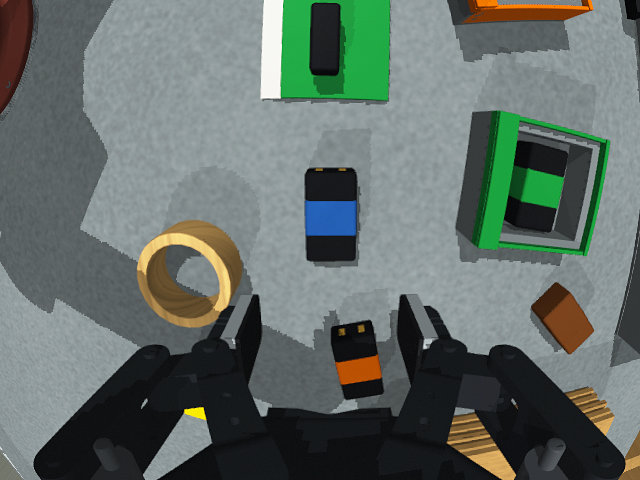

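Request:
{"api": "move_arm", "payload": {
  "plan": [
    [0,0,0,0,0.05,0,80],
    [0,0,0,0,0.1,0,80],
    [0,0,0,0,0.15,0,80],
    [0,0,0,0,0.18,0,80],
    [0,0,0,0,0.196,0,80],
    [0,0,0,0,0.196,0,80],
    [0,0,0,0,0.196,0,80],
    [0,0,0,0,0.196,0,255],
    [0,0,0,0,0.196,0,255],
    [0,0,0,0,0.196,0,255]
  ]
}}

```text
time_s: 18.1
tcp_pos: [0.4353, -0.2592, 0.0064]
eef_rot: [-89.8, -0.1, -94.0]
force: [0.9, 0.4, 4.8]
width: 0.509
```

Run:
```python
from h import *
sent([0,0,0,0,.196,0]); check()
c=np.radians(-1.92); e=[.6277+.003*np.cos(c),.2277+.003*np.sin(c)]
print(rel([.4337,-.258,.15],-4),rel([*e,.15],-1.92))
```

```text
t 18.1 tcp [ 0.4353 -0.2592  0.0064] err [ 1.6 -1.2  2.4] mm rot 0.21 w 0.509 F [0.9 0.4 4.8] j [-39.   2. 117.   0.  61. -35.]
[0.0, 0.0, 0.0, 0.0, -0.146, -0.0] [0.0, -0.0363, 0.0, -0.4981, -0.146, 0.1626]
```

Request:
{"api": "move_arm", "payload": {
  "plan": [
    [0,0,0,0,-0.04,0,255],
    [0,0,0,0,-0.09,0,255],
    [0,0,0,-0.03,-0.125,0.01,255],
    [0,-0.036,0,-0.08,-0.146,0.025,255],
    [0,-0.036,0,-0.127,-0.146,0.04,255],
    [0,-0.036,0,-0.174,-0.146,0.055,255],
    [0,-0.036,0,-0.221,-0.146,0.07,255],
    [0,-0.036,0,-0.268,-0.146,0.085,255],
    [0,-0.036,0,-0.315,-0.146,0.1,255],
    [0,-0.036,0,-0.36,-0.146,0.115,255],
    [0,-0.036,0,-0.405,-0.146,0.13,255],
    [0,-0.036,0,-0.45,-0.146,0.145,255]
  ]
}}

```text
time_s: 19.3
tcp_pos: [0.6102, 0.1824, 0.1505]
eef_rot: [-90.0, -0.0, -91.9]
force: [0.3, -0.7, -0.1]
width: 0.504
```

Run:
```python
from h import *
sent([0,-.036,0,-.45,-.146,.145]); check()
c=np.radians(-1.92); e=[.6277+.003*np.cos(c),.2277+.003*np.sin(c)]
print(rel([*e,.15],-1.92),rel([*e,.013],-1.92))
```

```text
t 19.3 tcp [0.6102 0.1824 0.1505] err [0.5 1.6 0.5] mm rot 0.02 w 0.504 F [ 0.3 -0.7 -0.1] j [10.  8. 95. -0. 77. 12.]
[0.0, -0.0003, 0.0, -0.0475, 0.0, 0.0193] [0.0, -0.0003, 0.0, -0.0475, 0.137, 0.0193]
```

Request:
{"api": "move_arm", "payload": {
  "plan": [
    [0,0,0,-0.0475,0,0.0193,255],
    [0,0,0,-0.0475,0,0.0193,255],
    [0,0,0,-0.0475,0,0.0193,255],
    [0,0,0,-0.0475,0.04,0.0193,255],
    [0,0,0,-0.0475,0.08,0.0193,255],
    [0,0,0,-0.0475,0.115,0.0193,255],
    [0,0,0,-0.0475,0.135,0.0193,255],
    [0,0,0,-0.0475,0.135,0.0193,255],
    [0,0,0,-0.0475,0.135,0.0193,255],
    [0,0,0,-0.0475,0.135,0.0193,85],
    [0,0,0,-0.0475,0.135,0.0193,85],
    [0,0,0,-0.0475,0.135,0.0193,85]
  ]
}}

```text
time_s: 20.5
tcp_pos: [0.6326, 0.2265, 0.0171]
eef_rot: [-89.8, -0.0, -92.0]
force: [4.7, -2.4, 4.0]
width: 0.665
```

Run:
```python
from h import *
sent([0,0,0,-.0475,.135,.0193]); check()
```

```text
t 20.5 tcp [0.6326 0.2265 0.0171] err [ 1.9 -1.1  2.1] mm rot 0.23 w 0.665 F [ 4.7 -2.4  4. ] j [13. 21. 94. -0. 65. 15.]
```

Request:
{"api": "move_arm", "payload": {
  "plan": [
    [0,0,0,0,-0.04,0,85],
    [0,0,0,0,-0.09,0,85],
    [0,0,0,0,-0.14,0,85],
    [0,0,0,0,-0.14,0,85],
    [0,0,0,0,-0.14,0,85]
  ]
}}

```text
time_s: 21.0
tcp_pos: [0.6312, 0.2275, 0.1573]
eef_rot: [-89.9, 0.1, -91.9]
force: [0.3, -0.5, -0.7]
width: 0.666
```

Run:
```python
from h import *
sent([0,0,0,0,-.14,0]); check(); look('w11')
print(rel([.4515,-.42,.15],6.6))
```

```text
t 21.0 tcp [0.6312 0.2275 0.1573] err [ 0.5 -0.1  2.3] mm rot 0.14 w 0.666 F [ 0.3 -0.5 -0.7] j [13. 12. 90.  0. 78. 15.]
[0.0, -0.149, 0.0, 0.6533, 0.005, -0.1572]
```

View pics/w11.png

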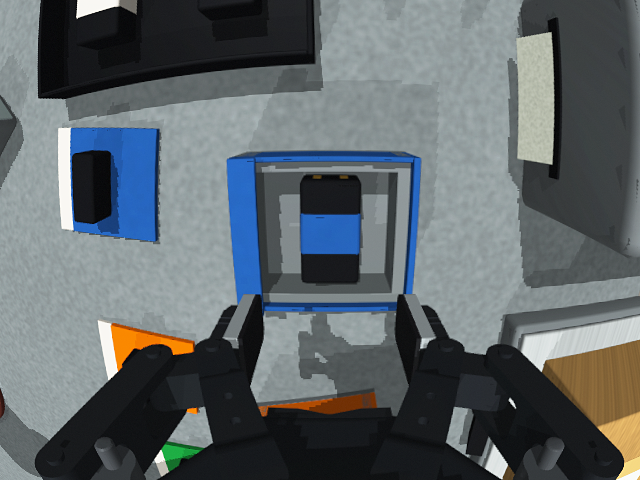

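Request:
{"api": "move_arm", "payload": {
  "plan": [
    [0,0,0,0.045,-0.02,-0.011,80],
    [0,-0.03,0,0.09,-0.045,-0.022,80],
    [0,-0.06,0,0.138,-0.045,-0.033,80],
    [0,-0.09,0,0.186,-0.045,-0.045,80],
    [0,-0.12,0,0.234,-0.045,-0.056,80],
    [0,-0.149,0,0.282,-0.045,-0.068,80],
    [0,-0.149,0,0.33,-0.045,-0.079,80],
    [0,-0.149,0,0.378,-0.045,-0.091,80],
    [0,-0.149,0,0.426,-0.045,-0.102,80],
    [0,-0.149,0,0.474,-0.045,-0.114,80],
    [0,-0.149,0,0.522,-0.045,-0.125,80],
    [0,-0.149,0,0.57,-0.045,-0.137,80]
  ]
}}

```text
time_s: 22.25
tcp_pos: [0.4724, -0.3384, 0.1971]
eef_rot: [-90.2, 0.3, -83.4]
force: [1.5, -1.3, 0.8]
width: 0.687
```

Run:
```python
from h import *
sent([0,-.149,0,.57,-.045,-.137]); check()
print(rel([.4515,-.42,.2],6.6))
```

```text
t 22.25 tcp [ 0.4724 -0.3384  0.1971] err [-2.  -0.9 -2.9] mm rot 0.33 w 0.687 F [ 1.5 -1.3  0.8] j [-43.  -1. 100.   0.  82. -50.]
[0.0, -0.0, 0.0, 0.0794, 0.0, -0.0323]
```

Request:
{"api": "move_arm", "payload": {
  "plan": [
    [0,0,0,0.04,0,-0.016,80],
    [0,0,0,0.0794,0,-0.0323,80],
    [0,0,0,0.0794,0,-0.0323,80],
    [0,0,0,0.0794,0,-0.0323,80],
    [0,0,0,0.0794,0,-0.0323,80]
  ]
}}

```text
time_s: 22.75
tcp_pos: [0.4513, -0.4188, 0.1983]
eef_rot: [-90.1, 0.2, -83.4]
force: [0.8, -0.3, 0.4]
width: 0.686
```

Run:
```python
from h import *
sent([0,0,0,.0794,0,-.0323]); par,im=look('w12'); check()
m=darkpack(im,[295,160,360,270],'orange',4); print(fit([('wrist',par,m)],PACK+[0,0,.017],(.4515,-.42,.1)))
```

```text
t 22.8 tcp [ 0.4516 -0.4187  0.1989] err [ 0.1  1.3 -1.1] mm rot 0.17 w 0.685 F [ 0.1 -0.4  0.1] j [-50.   3.  95.   0.  82. -56.]
(array([ 451.09963907, -419.37423673,    7.65673937]), np.float64(0.03640190539492633))
```

View pics/w12.png

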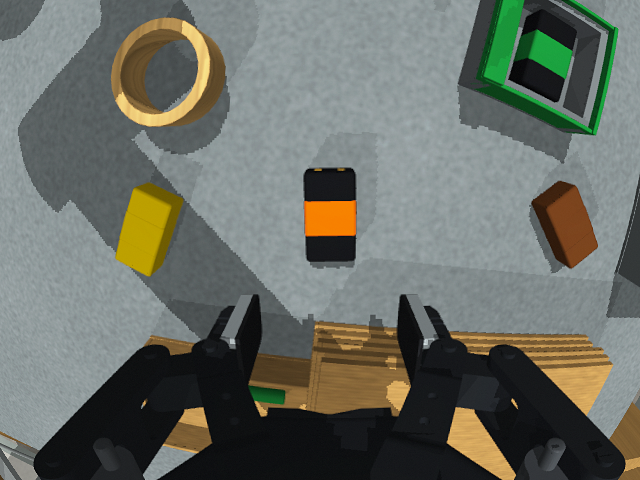

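Request:
{"api": "move_arm", "payload": {
  "plan": [
    [0,0,0,0,0.05,0,80],
    [0,0,0,0,0.1,0,80],
    [0,0,0,0,0.15,0,80],
    [0,0,0,0,0.18,0,80],
    [0,0,0,0,0.196,0,80],
    [0,0,0,0,0.196,0,80],
    [0,0,0,0,0.196,0,80],
    [0,0,0,0,0.196,0,255],
    [0,0,0,0,0.196,0,255],
    [0,0,0,0,0.196,0,255]
  ]
}}

```text
time_s: 23.8
tcp_pos: [0.4533, -0.4222, 0.0076]
eef_rot: [-89.8, -0.3, -83.4]
force: [0.7, 1.6, 5.8]
width: 0.506
```

Run:
```python
from h import *
sent([0,0,0,0,.196,0]); check()
c=np.radians(8.23); e=[.6154+.003*np.cos(c),-.0184+.003*np.sin(c)]
print(rel([.4337,-.258,.15],-4),rel([*e,.15],8.23))
```

```text
t 23.8 tcp [ 0.4533 -0.4222  0.0076] err [ 1.8 -2.2  3.6] mm rot 0.31 w 0.506 F [0.7 1.6 5.8] j [-50.  15. 102.   0.  63. -56.]
[0.0, 0.185, 0.0, -0.163, -0.146, 0.0009] [0.0, -0.0285, 0.0, -0.3802, -0.146, 0.2119]
```

Request:
{"api": "move_arm", "payload": {
  "plan": [
    [0,0,0,0,-0.04,0,255],
    [0,0,0,0,-0.09,0,255],
    [0,0,0,-0.025,-0.13,0.014,255],
    [0,-0.028,0,-0.066,-0.146,0.037,255],
    [0,-0.028,0,-0.107,-0.146,0.06,255],
    [0,-0.028,0,-0.148,-0.146,0.083,255],
    [0,-0.028,0,-0.189,-0.146,0.105,255],
    [0,-0.028,0,-0.23,-0.146,0.128,255],
    [0,-0.028,0,-0.27,-0.146,0.15,255],
    [0,-0.028,0,-0.31,-0.146,0.173,255],
    [0,-0.028,0,-0.35,-0.146,0.195,255],
    [0,-0.028,0,-0.38,-0.146,0.212,255]
  ]
}}

```text
time_s: 25.0
tcp_pos: [0.619, -0.016, 0.1506]
eef_rot: [-90.0, 0.0, -81.7]
force: [0.6, -0.0, -2.8]
width: 0.505
```

Run:
```python
from h import *
sent([0,-.028,0,-.38,-.146,.212]); look('w13'); check()
c=np.radians(8.23); e=[.6154+.003*np.cos(c),-.0184+.003*np.sin(c)]
print(rel([*e,.15],8.23),rel([*e,.014],8.23))
```

```text
t 25.05 tcp [ 0.6203 -0.0119  0.1507] err [1.9 6.3 0.7] mm rot 0.35 w 0.506 F [-1.6  1.4 -1.7] j [ -8.   6.  97.   0.  77. -17.]
[0.0, -0.0005, 0.0, -0.0002, 0.0, -0.0001] [0.0, -0.0005, 0.0, -0.0002, 0.136, -0.0001]
```

View pics/w13.png

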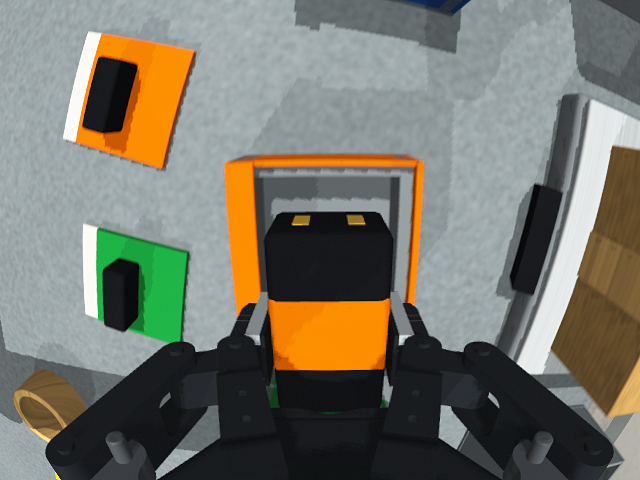

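Request:
{"api": "move_arm", "payload": {
  "plan": [
    [0,0,0,0,0,0,255],
    [0,0,0,0,0,0,255],
    [0,0,0,0,0.04,0,255],
    [0,0,0,0,0.08,0,255],
    [0,0,0,0,0.115,0,255],
    [0,0,0,0,0.134,0,255],
    [0,0,0,0,0.134,0,255],
    [0,0,0,0,0.134,0,255],
    [0,0,0,0,0.134,0,85],
    [0,0,0,0,0.134,0,85],
    [0,0,0,0,0.134,0,85]
  ]
}}

```text
time_s: 26.15
tcp_pos: [0.6196, -0.0194, 0.0175]
eef_rot: [-89.9, -0.1, -81.8]
force: [1.2, -2.5, 2.5]
width: 0.665
```

Request:
{"api": "move_arm", "payload": {
  "plan": [
    [0,0,0,0,-0.04,0,85],
    [0,0,0,0,-0.09,0,85],
    [0,0,0,0,-0.14,0,85],
    [0,0,0,0,-0.14,0,85],
    [0,0,0,0,-0.14,0,85]
  ]
}}

```text
time_s: 26.65
tcp_pos: [0.6193, -0.0186, 0.1585]
eef_rot: [-89.8, -0.0, -81.8]
force: [0.3, -0.3, -0.4]
width: 0.666
```

Run:
```python
from h import *
sent([0,0,0,0,.134,0]);sent([0,0,0,0,-.14,0]); look('w14'); check()
cv2.imwrite('pics/t2.png',r.get_image('top')[:,:,::-1])
```

```text
t 26.7 tcp [ 0.618  -0.0184  0.156 ] err [-0.4 -0.3  0. ] mm rot 0.05 w 0.668 F [-1.   0.8 -1.3] j [ -9.   5.  97.   0.  77. -17.]
```

View pics/w14.png

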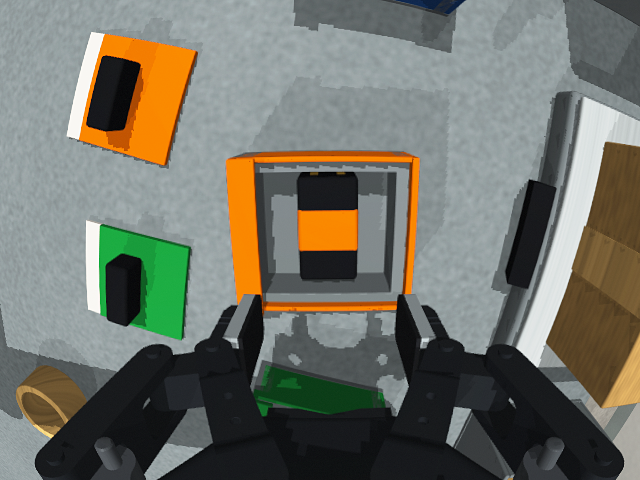

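View pics/t2.png

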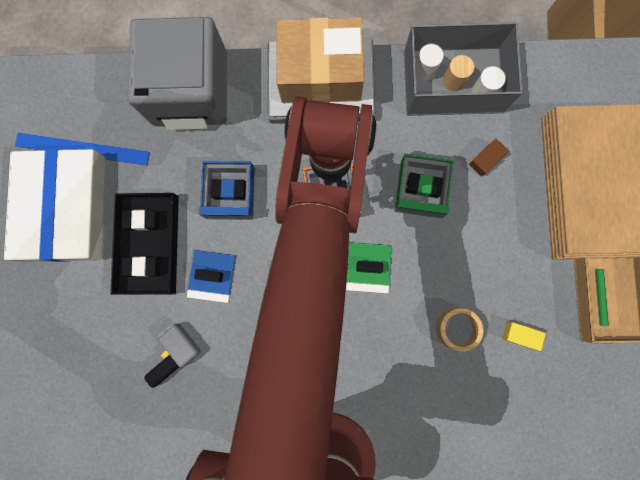

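Run:
```python
from h import *
print(rel([.43,.07,.2],-10.3))
```

```text
[0.0, 0.323, 0.0, -0.1141, -0.044, -0.1739]
```

Request:
{"api": "move_arm", "payload": {
  "plan": [
    [0,0.323,0,-0.114,-0.044,-0.174,80],
    [0,0.323,0,-0.114,-0.044,-0.174,80],
    [0,0.323,0,-0.114,-0.044,-0.174,80],
    [0,0.323,0,-0.114,-0.044,-0.174,80],
    [0,0.323,0,-0.114,-0.044,-0.174,80],
    [0,0.323,0,-0.114,-0.044,-0.174,80],
    [0,0.323,0,-0.114,-0.044,-0.174,80]
  ]
}}

```text
time_s: 27.45
tcp_pos: [0.4297, 0.0693, 0.1989]
eef_rot: [-90.1, -0.0, -100.3]
force: [-0.9, 0.3, 0.4]
width: 0.684
```

Run:
```python
from h import *
import pickle
sent([0,.323,0,-.114,-.044,-.174]); pickle.dump(look('w15'),open('w15.pkl','wb')); check()
```

```text
t 27.5 tcp [0.4301 0.0691 0.199 ] err [ 0.2 -0.7 -1. ] mm rot 0.14 w 0.684 F [-0.1 -0.   0.2] j [ -1. -23. 119.  -0.  85.  10.]
```

View pics/w15.png

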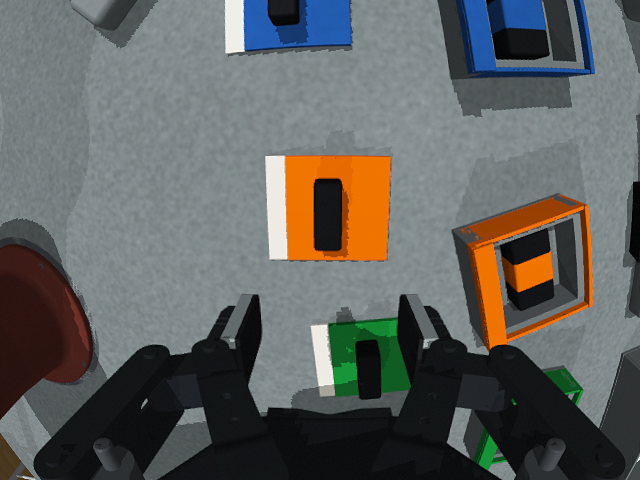

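```bash
cat >> h.py <<'E'
PAN=box(-.057,.057,-.05,.05,0,.007)
def coverfit(im,par,c,rc,g):
    hsv=cv2.cvtColor(im,cv2.COLOR_RGB2HSV); wh=(hsv[...,2]>170)&(hsv[...,1]<35)
    m=roi(colmask(im,c,100,60)|wh,rc,3); m=hullfill(biggest(m)); return fit([('wrist',par,m)],PAN,g)
E
python3 - <<'E'
from h import *
import pickle
par,im=pickle.load(open('w15.pkl','rb'))
a=coverfit(im,par,'orange',[265,153,392,262],(.43,.07,-.18)); print(a)
show(im,par,[('cover',a[0])],'pics/w15o.png',(250,140,410,280),4)
E
```

```text
(array([427.32770421,  70.00201273, -10.34563107]), np.float64(0.006679223413503332))
```

View pics/w15o.png

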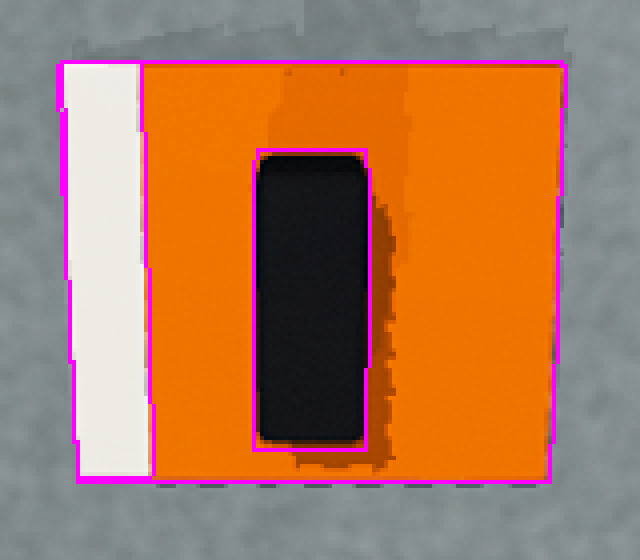

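Run:
```python
from h import *
R,p=cmd()
print(rel([.4273,.07,.008],-10.35))
```

```text
[0.0, 0.0008, 0.0, 0.0003, 0.192, -0.0026]
```

Request:
{"api": "move_arm", "payload": {
  "plan": [
    [0,0,0,0.0003,0.05,-0.0026,100],
    [0,0,0,0.0003,0.1,-0.0026,100],
    [0,0,0,0.0003,0.14,-0.0026,100],
    [0,0,0,0.0003,0.17,-0.0026,100],
    [0,0,0,0.0003,0.19,-0.0026,100],
    [0,0,0,0.0003,0.191,-0.0026,100],
    [0,0,0,0.0003,0.191,-0.0026,100],
    [0,0,0,0.0003,0.191,-0.0026,255],
    [0,0,0,0.0003,0.191,-0.0026,255],
    [0,0,0,0.0003,0.191,-0.0026,255],
    [0,0,0,0.0003,0.191,-0.0026,255],
    [0,0,0,0.0003,0.191,-0.0026,255]
  ]
}}

```text
time_s: 28.7
tcp_pos: [0.4289, 0.0696, 0.0108]
eef_rot: [-89.8, 0.0, -100.3]
force: [0.6, -0.5, 5.9]
width: 0.266
```

```bash
cat >> h.py <<'E'
def hook(case,h0,dx,xt,zt,tilt,dpsi=0):
    """case (x,y mm,deg); returns TCP pos & R: cover tongue bottom edge at (xt,zt) mm in case frame; dx = TCP offset along cover y (mm)"""
    th=np.radians(tilt); lx=57; 
    X=xt+lx*np.cos(th)-h0*np.sin(th); Z=zt+lx*np.sin(th)+h0*np.cos(th)
    w=place(np.array([[X,dx,Z]])/1e3,case[0]/1e3,case[1]/1e3,np.radians(case[2]))[0]
    return w,Rt(case[2]+dpsi,tilt)
def hk(*a,**k):
    w,R=hook(*a,**k); return rel(w,0,R=R)
E
python3 - <<'E'
from h import *
sent([0,0,0,.0003,.191,-.0026]); check()
E
```

```text
t 28.7 tcp [0.4289 0.0696 0.0108] err [ 1.6 -0.4  1.8] mm rot 0.17 w 0.266 F [ 0.6 -0.5  5.9] j [ -1.  -9. 127.  -0.  62.  10.]
```

Run:
```python
from h import *
C=(615.4,-18.4,8.23)
print(hk(C,10.8,0,-36,85,14))
R,p=cmd(); print(Ro.from_rotvec(hk(C,10.8,0,-36,85,14)[:3]).magnitude()*57.3)
```

```text
[0.2422, -0.3218, 0.0395, 0.0481, -0.1003, 0.2167]
23.188902227697195
```

Request:
{"api": "move_arm", "payload": {
  "plan": [
    [0,0,0,0,-0.03,0,255],
    [0,0,0,0,-0.075,0,255],
    [0,0,0,0,-0.12,0,255],
    [0.08,-0.11,0.013,0.015,-0.12,0.05,255],
    [0.16,-0.22,0.026,0.03,-0.12,0.1,255],
    [0.242,-0.322,0.0395,0.04,-0.12,0.15,255],
    [0.242,-0.322,0.0395,0.048,-0.12,0.19,255],
    [0.242,-0.322,0.0395,0.048,-0.11,0.2167,255],
    [0.242,-0.322,0.0395,0.048,-0.1,0.2167,255],
    [0.242,-0.322,0.0395,0.048,-0.1,0.2167,255],
    [0.242,-0.322,0.0395,0.048,-0.1,0.2167,255],
    [0.242,-0.322,0.0395,0.048,-0.1,0.2167,255]
  ]
}}

```text
time_s: 29.9
tcp_pos: [0.6313, -0.0159, 0.1094]
eef_rot: [-76.0, 0.0, -81.7]
force: [0.4, 0.6, -1.7]
width: 0.274
```

Run:
```python
from h import *
sent([.242,-.322,.0395,.048,-.1,.2167]); par,im=look('w16'); check()
cv2.imwrite('pics/s1.png',r.get_image('side')[:,:,::-1])
import pickle; pickle.dump(par,open('w16.pkl','wb'))
C=(615.4,-18.4,8.23)
print(hk(C,10.8,0,-36,85,14))
print(hk(C,10.8,0,-36,50,14))
```

```text
t 29.95 tcp [ 0.6316 -0.016   0.1099] err [-0.3  0.   0.9] mm rot 0.04 w 0.268 F [ 1.1  1.1 -2.2] j [-10.   2. 107.   5.  58. -21.]
[0.0002, 0.0002, -0.0, 0.0, -0.0003, 0.0]
[0.0002, 0.0002, -0.0, 0.0, 0.0337, -0.0085]
```

View pics/w16.png

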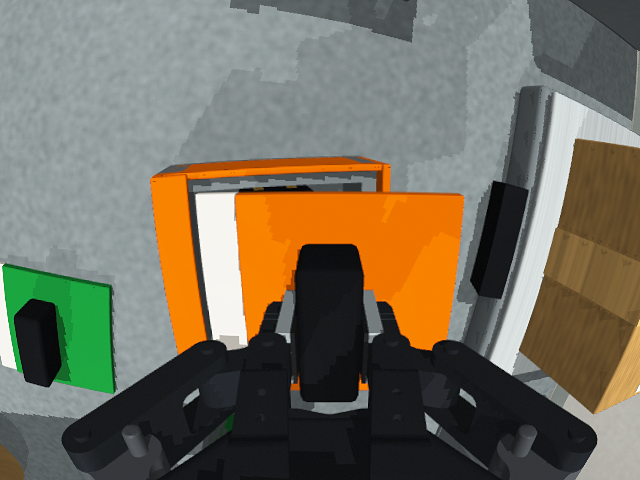

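View pics/s1.png

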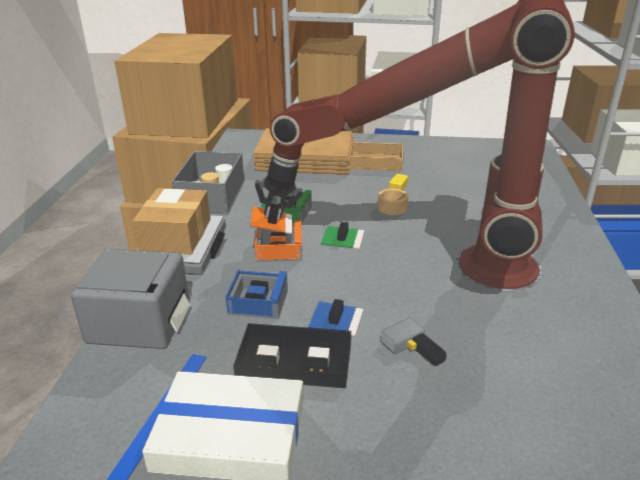

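```bash
cat >> h.py <<'E'
def held(par,im,h0,dx,fn,case,crop=(140,130,480,400),scale=2,extra=0,pose=None):
    Rm,pm,_=meas()
    if pose is not None: Rm,pm=pose
    # cover frame in tool: x_c = z_t, z_c=-y_t, y_c = -x_t ; TCP at (extra,dx,h0) in cover frame
    def W(P): 
        q=np.array(P)-np.array([extra,dx,h0])/1e3
        return pm+ (np.c_[-q[:,1],-q[:,2],q[:,0]])@Rm.T
    T=lambda P:place(np.array(P),case[0]/1e3,case[1]/1e3,np.radians(case[2]))
    overlay(im,par,'wrist',[W(PAN),W(box(-.012,.012,-.03,.03,.007,.039)),W(box(-.057,-.039,-.05,.05,.004,.004)),T(RIM),T(box(-.0645,-.045,-.0575,.0575,.063,.063))],fn,crop,scale)
E
python3 - <<'E'
from h import *
import pickle
par=pickle.load(open('w16.pkl','rb')); im=cv2.imread('pics/w16.png')[:,:,::-1].copy()
held(par,im,10.8,0,'pics/w16o.png',(615.4,-18.4,8.23))
E
```

```text
(no output)
```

View pics/w16o.png

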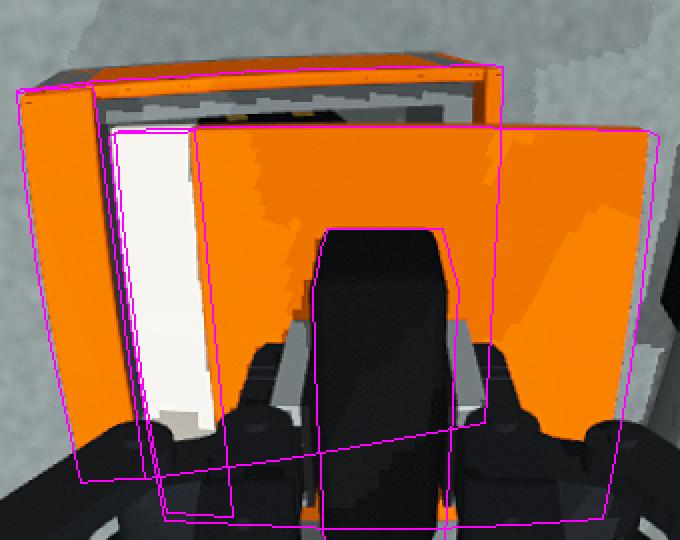

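```bash
sed -i 's/def hook(case,h0,dx,xt,zt,tilt,dpsi=0):/def hook(case,h0,dx,xt,zt,tilt,dpsi=0,ex=0):/; s/lx=57; $/lx=57+ex/' h.py; grep -n "lx=57" h.py
python3 - <<'E'
from h import *
C=(615.4,-18.4,8.23)
import pickle
par=pickle.load(open('w16.pkl','rb')); im=cv2.imread('pics/w16.png')[:,:,::-1].copy()
held(par,im,10.8,0,'pics/w16o.png',(615.4,-18.4,8.23),extra=1.8)
for q in [(-37,85,14),(-37,49,14),(-50,49,14),(-58,48.5,14)]: print(q,hk(C,10.8,0,*q,ex=1.8))
E
```

```text
126:    th=np.radians(tilt); lx=57+ex
(-37, 85, 14) [0.0002, 0.0002, -0.0, 0.0, -0.0005, 0.0008]
(-37, 49, 14) [0.0002, 0.0002, -0.0, 0.0, 0.0344, -0.0079]
(-50, 49, 14) [0.0002, 0.0002, -0.0, 0.0, 0.0313, -0.0205]
(-58, 48.5, 14) [0.0002, 0.0002, -0.0, 0.0, 0.0298, -0.0284]
```

View pics/w16o.png

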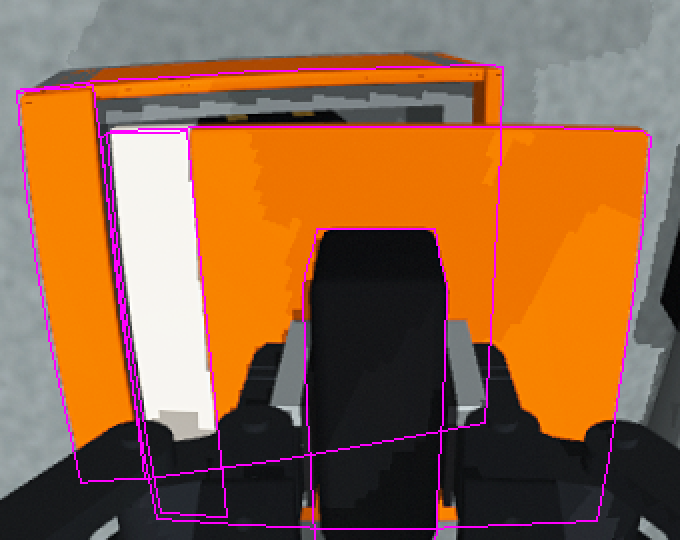

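Request:
{"api": "move_arm", "payload": {
  "plan": [
    [0,0,0,0,0.01,-0.002,255],
    [0,0,0,0,0.02,-0.004,255],
    [0,0,0,0,0.03,-0.007,255],
    [0,0,0,0,0.0345,-0.008,255],
    [0,0,0,0,0.0345,-0.008,255],
    [0,0,0,0,0.0345,-0.008,255],
    [0,0,0,0,0.0345,-0.008,255]
  ]
}}

```text
time_s: 30.7
tcp_pos: [0.6332, -0.0164, 0.0746]
eef_rot: [-76.0, -0.0, -81.8]
force: [-0.0, -0.6, -2.2]
width: 0.274
```

Run:
```python
from h import *
sent([0,0,0,0,.0345,-.008]); par,im=look('w17'); check()
C=(615.4,-18.4,8.23)
held(par,im,10.8,0,'pics/w17o.png',C,extra=1.8)
for q in [(-37,49,14),(-50,49,14),(-58,48.5,14)]: print(q,hk(C,10.8,0,*q,ex=1.8))
```

```text
t 30.75 tcp [ 0.6332 -0.0164  0.0747] err [ 0.7 -0.5  1.1] mm rot 0.07 w 0.269 F [ 1.1  0.2 -2.3] j [-10.   4. 108.   5.  55. -21.]
(-37, 49, 14) [0.0002, 0.0002, -0.0, 0.0, -0.0001, 0.0001]
(-50, 49, 14) [0.0002, 0.0002, -0.0, 0.0, -0.0032, -0.0125]
(-58, 48.5, 14) [0.0002, 0.0002, -0.0, 0.0, -0.0047, -0.0204]
```

View pics/w17o.png

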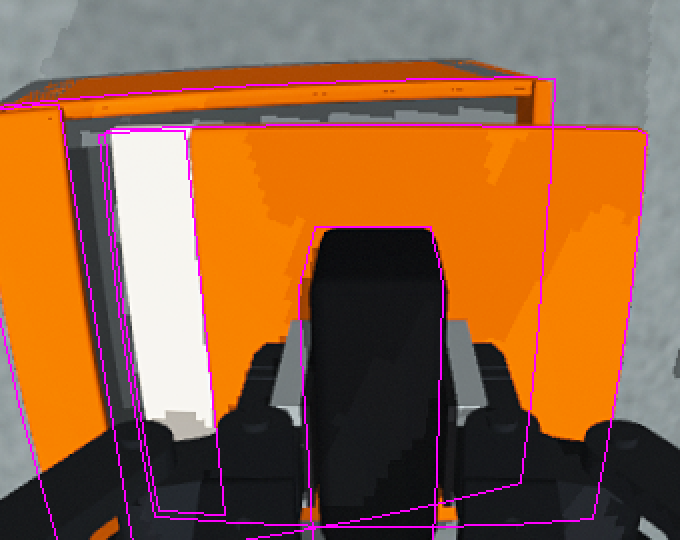

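Request:
{"api": "move_arm", "payload": {
  "plan": [
    [0,0,0,0,-0.001,-0.005,255],
    [0,0,0,0,-0.002,-0.01,255],
    [0,0,0,0,-0.003,-0.014,255],
    [0,0,0,0,-0.004,-0.018,255],
    [0,0,0,0,-0.0042,-0.02,255],
    [0,0,0,0,-0.0042,-0.02,255],
    [0,0,0,0,-0.0042,-0.02,255]
  ]
}}

```text
time_s: 31.45
tcp_pos: [0.6126, -0.0193, 0.0733]
eef_rot: [-76.0, -0.0, -81.8]
force: [-1.0, -0.2, -1.7]
width: 0.267
```

Run:
```python
from h import *
sent([0,0,0,0,-.0042,-.02]); par,im=look('w18'); check()
C=(615.4,-18.4,8.23)
held(par,im,10.8,0,'pics/w18o.png',C,extra=1.8)
for q in [(-58,48,14),(-57.5,47.5,10),(-57.5,47,5),(-57.5,46,0),(-57.5,44.5,0)]: print(q,hk(C,10.8,0,*q,ex=1.8))
```

```text
t 31.5 tcp [ 0.6126 -0.0192  0.0733] err [ 0.3 -0.4  0.4] mm rot 0.02 w 0.268 F [-0.4 -0.6 -1.7] j [-11.   2. 110.   6.  55. -22.]
(-58, 48, 14) [0.0002, 0.0002, -0.0, 0.0, 0.0, -0.0005]
(-57.5, 47.5, 10) [-0.0696, 0.0002, -0.0, 0.0, 0.0047, 0.0005]
(-57.5, 47, 5) [-0.1569, 0.0002, -0.0, 0.0, 0.0104, 0.0007]
(-57.5, 46, 0) [-0.2441, 0.0002, -0.0, 0.0, 0.0166, 0.0004]
(-57.5, 44.5, 0) [-0.2441, 0.0002, -0.0, 0.0, 0.0181, 0.0]
```

View pics/w18o.png

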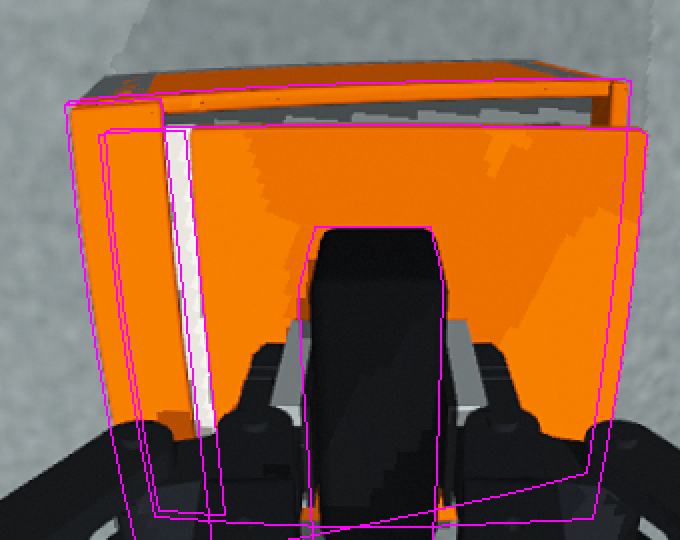

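Request:
{"api": "move_arm", "payload": {
  "plan": [
    [-0.035,0,0,0,0.0024,0.0005,255],
    [-0.07,0,0,0,0.0047,0.0005,255],
    [-0.113,0,0,0,0.0075,0.0006,255],
    [-0.157,0,0,0,0.0104,0.0007,255],
    [-0.2,0,0,0,0.0135,0.0005,255],
    [-0.244,0,0,0,0.0166,0.0004,255],
    [-0.244,0,0,0,0.0175,0.0003,255],
    [-0.244,0,0,0,0.0175,0.0003,255],
    [-0.244,0,0,0,0.0175,0.0003,255]
  ]
}}

```text
time_s: 32.4
tcp_pos: [0.6175, -0.0186, 0.0569]
eef_rot: [-89.9, -0.0, -81.8]
force: [0.8, 0.1, 1.3]
width: 0.27
```

Run:
```python
from h import *
sent([-.244,0,0,0,.0175,.0003]); par,im=look('w19'); check()
C=(615.4,-18.4,8.23)
held(par,im,10.8,0,'pics/w19o.png',C,extra=1.8)
```

```text
t 32.45 tcp [ 0.6174 -0.0186  0.0569] err [ 0.6 -0.5  1. ] mm rot 0.12 w 0.271 F [2.  0.7 0.2] j [ -9.  11. 101.   0.  68. -17.]
```

View pics/w19o.png

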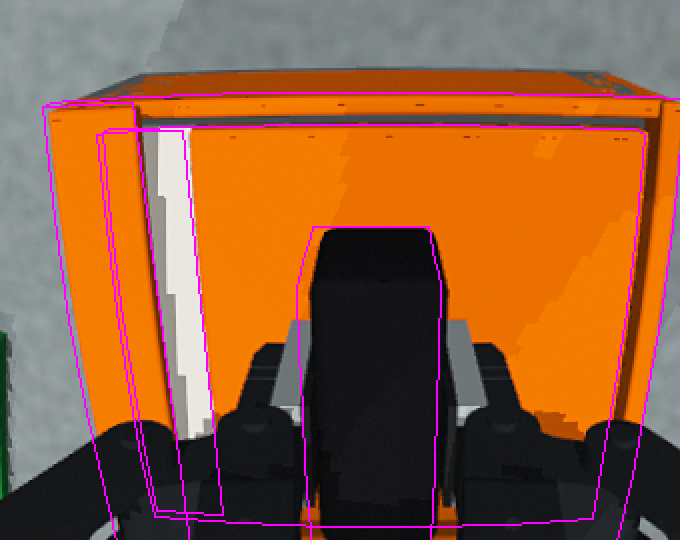

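Request:
{"api": "move_arm", "payload": {
  "plan": [
    [0,0,0,0,0.001,0,255],
    [0,0,0,0,0.001,0,100],
    [0,0,0,0,0.001,0,100],
    [0,0,0,0,0.001,0,100],
    [0,0,0,0,-0.03,0,100],
    [0,0,0,0,-0.08,0,100],
    [0,0,0,0,-0.12,0,100],
    [0,0,0,0,-0.12,0,100],
    [0,0,0,0,-0.12,0,100],
    [0,0,0,0,-0.12,0,100]
  ]
}}

```text
time_s: 33.45
tcp_pos: [0.6158, -0.0184, 0.1742]
eef_rot: [-90.2, 0.1, -81.8]
force: [-0.1, 0.3, -0.4]
width: 0.608
```

```bash
cat >> h.py <<'E'
def coverin(im,par,c,g,rc,dz=.046):
    # fit rib by dark pixels
    hsv=cv2.cvtColor(im,cv2.COLOR_RGB2HSV); m=hullfill(biggest(roi(hsv[...,2]<45,rc,1)))
    return fit([('wrist',par,m)],box(-.012,.012,-.03,.03,.007+dz,.039+dz),g)
E
python3 - <<'E'
from h import *
import pickle
sent([0,0,0,0,-.12,0]); par,im=look('w20'); check(); pickle.dump((par,im),open('w20.pkl','wb'))
show(im,par,[('case',(615.4,-18.4,8.23)),('coverin',(615.4,-18.4,8.23))],'pics/w20o.png',(200,130,460,330),3)
E
```

```text
t 33.5 tcp [ 0.6156 -0.0184  0.1737] err [-1.2 -0.2 -2.2] mm rot 0.24 w 0.607 F [-0.3 -0.4 -1.3] j [ -9.   4.  97.   0.  79. -17.]
```

View pics/w20o.png

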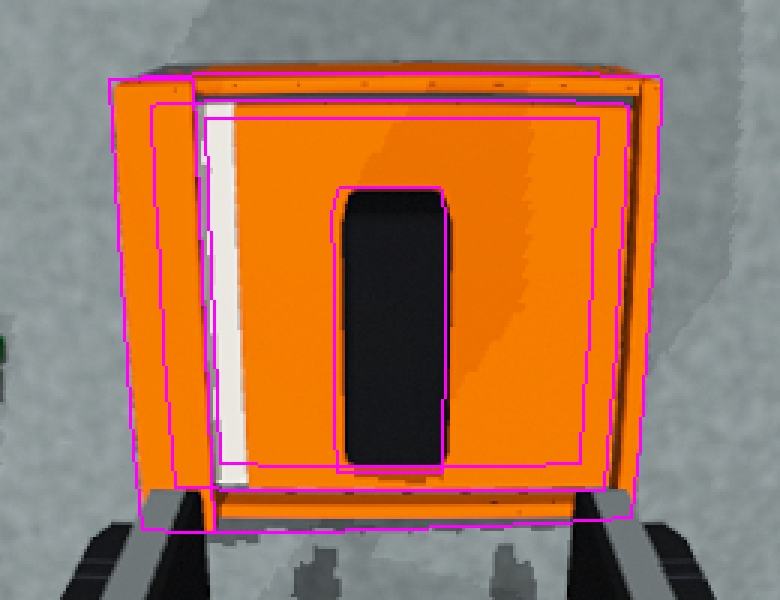

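Run:
```python
from h import *
print(rel([.439,-.105,.2],-5.4))
```

```text
[-0.0001, 0.238, -0.0, 0.0605, -0.0241, -0.1884]
```

Request:
{"api": "move_arm", "payload": {
  "plan": [
    [0,0.238,0,0.06,-0.024,-0.188,80],
    [0,0.238,0,0.06,-0.024,-0.188,80],
    [0,0.238,0,0.06,-0.024,-0.188,80],
    [0,0.238,0,0.06,-0.024,-0.188,80],
    [0,0.238,0,0.06,-0.024,-0.188,80],
    [0,0.238,0,0.06,-0.024,-0.188,80],
    [0,0.238,0,0.06,-0.024,-0.188,80]
  ]
}}

```text
time_s: 34.2
tcp_pos: [0.4395, -0.1045, 0.1992]
eef_rot: [-90.1, 0.0, -95.4]
force: [-0.8, 0.5, 1.0]
width: 0.688
```

Run:
```python
from h import *
import pickle
sent([0,.238,0,.06,-.024,-.188]); par,im=look('w21'); check()
a=coverfit(im,par,'green',[245,140,410,275],(.439,-.105,-.09)); print(a)
show(im,par,[('cover',a[0])],'pics/w21o.png',(230,130,450,290),3)
```

```text
t 34.25 tcp [ 0.4398 -0.1044  0.1994] err [ 0.5  0.1 -0.5] mm rot 0.11 w 0.685 F [-0.1  0.2 -0.4] j [-23. -21. 117.   0.  84. -17.]
(array([ 439.06215411, -104.3933223 ,   -5.45101994]), np.float64(0.010003516897091938))
```

View pics/w21.png

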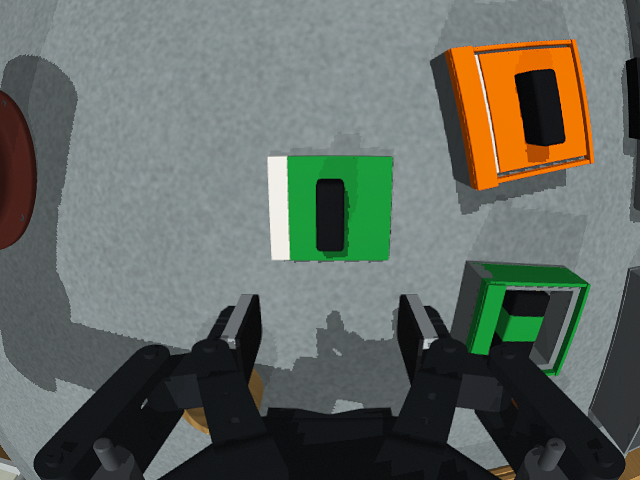

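View pics/w21o.png

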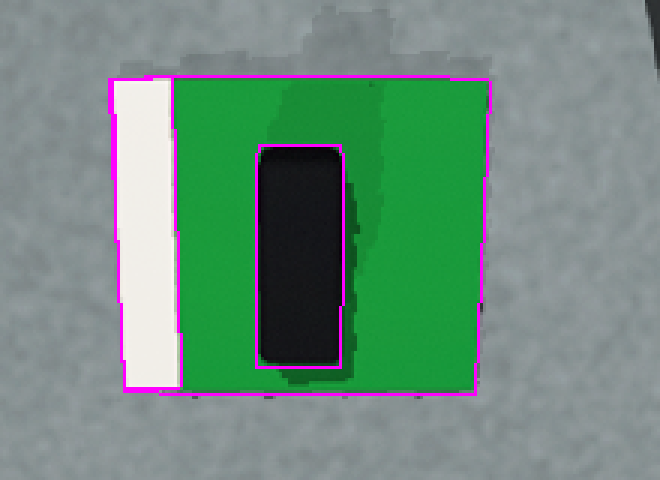

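Run:
```python
from h import *
print(rel([.4391,-.1044,.009],-5.45))
```

```text
[-0.0001, 0.0009, -0.0, -0.0001, 0.1909, -0.0003]
```

Request:
{"api": "move_arm", "payload": {
  "plan": [
    [0,0,0,0,0.05,0,100],
    [0,0,0,0,0.1,0,100],
    [0,0,0,0,0.14,0,100],
    [0,0,0,0,0.17,0,100],
    [0,0,0,0,0.19,0,100],
    [0,0,0,0,0.191,0,100],
    [0,0,0,0,0.191,0,100],
    [0,0,0,0,0.191,0,255],
    [0,0,0,0,0.191,0,255],
    [0,0,0,0,0.191,0,255],
    [0,0,0,0,0.191,0,255],
    [0,0,0,0,0.191,0,255]
  ]
}}

```text
time_s: 35.45
tcp_pos: [0.441, -0.1054, 0.011]
eef_rot: [-89.8, -0.0, -95.4]
force: [0.3, 1.4, 6.0]
width: 0.267
```

Run:
```python
from h import *
sent([0,0,0,0,.191,0]); check(); Rm,pm,o=meas()
C=(625.8,-237.6,-9.56)
print('h0',pm[2]*1e3, (pm[:2]*1e3-[439.1,-104.4]))
for q in [(-37,85,14)]: print(q,hk(C,10.8,0,*q,ex=1.8))
```

```text
t 35.45 tcp [ 0.441  -0.1054  0.011 ] err [ 1.7 -0.9  2.1] mm rot 0.19 w 0.267 F [0.3 1.4 6. ] j [-23.  -6. 124.   0.  62. -17.]
h0 10.952877584700135 [ 1.9168473  -1.00680295]
(-37, 85, 14) [0.2441, 0.0723, -0.0089, 0.1163, -0.1008, 0.2155]
```

Request:
{"api": "move_arm", "payload": {
  "plan": [
    [0,0,0,0,-0.03,0,255],
    [0,0,0,0,-0.075,0,255],
    [0,0,0,0,-0.12,0,255],
    [0.08,0.024,-0.003,0.02,-0.12,0.04,255],
    [0.16,0.048,-0.006,0.04,-0.12,0.08,255],
    [0.244,0.072,-0.009,0.06,-0.12,0.12,255],
    [0.244,0.072,-0.009,0.085,-0.12,0.16,255],
    [0.244,0.072,-0.009,0.11,-0.12,0.2,255],
    [0.244,0.072,-0.009,0.117,-0.11,0.2155,255],
    [0.244,0.072,-0.009,0.117,-0.101,0.2155,255],
    [0.244,0.072,-0.009,0.117,-0.101,0.2155,255],
    [0.244,0.072,-0.009,0.117,-0.101,0.2155,255]
  ]
}}

```text
time_s: 36.65
tcp_pos: [0.6413, -0.2405, 0.1087]
eef_rot: [-76.2, 0.1, -99.5]
force: [-0.8, -0.0, -2.3]
width: 0.27
```

Run:
```python
from h import *
sent([.244,.072,-.009,.117,-.101,.2155]); par,im=look('w22'); check()
C=(625.8,-237.6,-9.56)
held(par,im,10.8,-.8,'pics/w22o.png',C,extra=1.8)
for q in [(-37,85,14),(-37,49,14)]: print(q,hk(C,10.8,-.8,*q,ex=1.8))
```

```text
t 36.7 tcp [ 0.6419 -0.2407  0.1097] err [-1.   0.6 -0.2] mm rot 0.09 w 0.271 F [ 0.2 -0.  -1.7] j [-29.   9.  99.   5.  59. -21.]
(-37, 85, 14) [0.0001, 0.0003, 0.0001, 0.0001, 0.0002, -0.0001]
(-37, 49, 14) [0.0001, 0.0003, 0.0001, 0.0, 0.0351, -0.0088]
```

View pics/w22o.png

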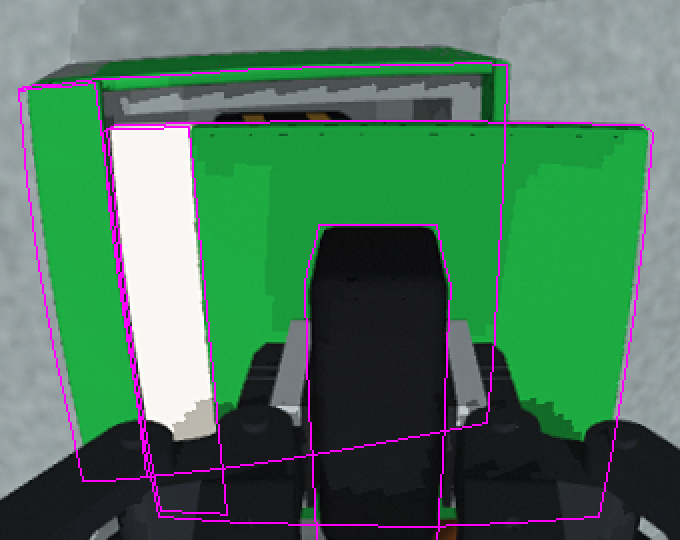

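Run:
```python
from h import *
C=(627,-237.8,-9.56)
for q in [(-37,49,14)]: print(q,hk(C,10.8,-.8,*q,ex=1.8))
```

```text
(-37, 49, 14) [0.0001, 0.0003, 0.0001, 0.0, 0.0354, -0.0076]
```

Request:
{"api": "move_arm", "payload": {
  "plan": [
    [0,0,0,0,0.01,-0.001,255],
    [0,0,0,0,0.02,-0.004,255],
    [0,0,0,0,0.03,-0.006,255],
    [0,0,0,0,0.0345,-0.0075,255],
    [0,0,0,0,0.0345,-0.0075,255],
    [0,0,0,0,0.0345,-0.0075,255],
    [0,0,0,0,0.0345,-0.0075,255]
  ]
}}

```text
time_s: 37.4
tcp_pos: [0.6445, -0.2421, 0.0757]
eef_rot: [-75.9, -0.0, -99.6]
force: [0.5, 0.4, -3.5]
width: 0.269
```

Run:
```python
from h import *
sent([0,0,0,0,.0345,-.0075]); par,im=look('w23'); check()
C=(627,-237.8,-9.56)
held(par,im,10.8,-.8,'pics/w23o.png',C,extra=1.8)
for q in [(-37,49,14),(-58,48,14)]: print(q,hk(C,10.8,-.8,*q,ex=1.8))
```

```text
t 37.45 tcp [ 0.6445 -0.2421  0.0757] err [ 0.6 -0.7  1.1] mm rot 0.07 w 0.264 F [-0.5 -0.3 -1.9] j [-29.  11. 100.   5.  56. -22.]
(-37, 49, 14) [0.0001, 0.0003, 0.0001, 0.0, 0.0009, -0.0001]
(-58, 48, 14) [0.0001, 0.0003, 0.0001, 0.0, -0.0032, -0.0207]
```

View pics/w23o.png

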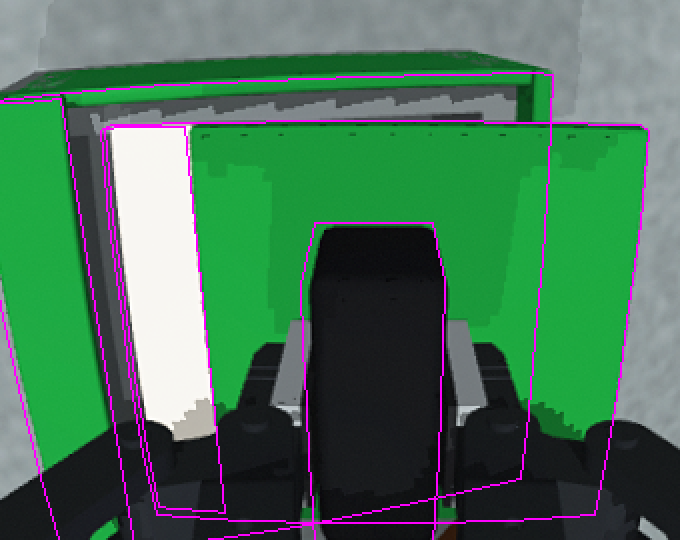

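Request:
{"api": "move_arm", "payload": {
  "plan": [
    [0,0,0,0,0,-0.005,255],
    [0,0,0,0,-0.001,-0.01,255],
    [0,0,0,0,-0.002,-0.014,255],
    [0,0,0,0,-0.003,-0.018,255],
    [0,0,0,0,-0.003,-0.0205,255],
    [0,0,0,0,-0.003,-0.0205,255],
    [0,0,0,0,-0.003,-0.0205,255]
  ]
}}

```text
time_s: 38.15
tcp_pos: [0.6237, -0.2385, 0.073]
eef_rot: [-76.0, -0.0, -99.6]
force: [-0.6, 1.1, -2.4]
width: 0.269
```

Run:
```python
from h import *
sent([0,0,0,0,-.003,-.0205]); par,im=look('w24'); check()
C=(627,-237.8,-9.56)
held(par,im,10.8,-.8,'pics/w24o.png',C,extra=1.8)
for q in [(-58,48,14),(-57.5,47.5,10),(-57.5,47,5),(-57.5,46,0),(-57.5,45,0)]: print(q,hk(C,10.8,-.8,*q,ex=1.8))
```

```text
t 38.2 tcp [ 0.6239 -0.2385  0.0731] err [ 0.3 -0.5  0.5] mm rot 0.02 w 0.27 F [-0.4 -0.1 -2.1] j [-29.   9. 103.   6.  55. -22.]
(-58, 48, 14) [0.0001, 0.0003, 0.0001, 0.0, -0.0002, -0.0002]
(-57.5, 47.5, 10) [-0.0697, 0.0003, 0.0001, 0.0, 0.0046, 0.0008]
(-57.5, 47, 5) [-0.157, 0.0003, 0.0001, 0.0, 0.0102, 0.001]
(-57.5, 46, 0) [-0.2442, 0.0003, 0.0001, 0.0, 0.0164, 0.0007]
(-57.5, 45, 0) [-0.2442, 0.0003, 0.0001, 0.0, 0.0174, 0.0004]
```

View pics/w24o.png

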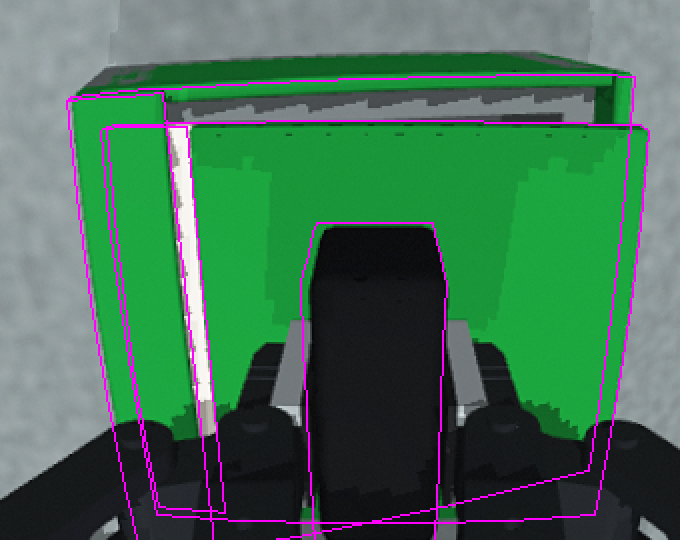

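```bash
cat >> h.py <<'E'
def lines(im,par,C,fn,crop,scale,cov=None):
    v=cv2.resize(im[crop[1]:crop[3],crop[0]:crop[2],::-1],None,fx=scale,fy=scale,interpolation=cv2.INTER_NEAREST)
    def L(P,col):
        q=(proj(P,'wrist',par)-[crop[0],crop[1]]+.5)*scale
        cv2.polylines(v,[np.round(q).astype(np.int32)],False,col,1)
    t=np.linspace(0,1,20)[:,None]
    T=lambda a,b:place(np.array(a)+t*(np.array(b)-np.array(a)),C[0]/1e3,C[1]/1e3,np.radians(C[2]))
    for a,b in [((-.045,.0535,.054),(.06,.0535,.054)),((-.045,.0575,.054),(.0645,.0575,.054)),((-.045,-.0575,.063),(-.045,.0575,.063)),((-.0645,-.0575,.063),(-.0645,.0575,.063)),((.06,-.0575,.056),(.06,.0575,.056)),((.0645,-.0575,.056),(.0645,.0575,.056)),((-.0645,.0575,.063),(-.045,.0575,.063)),((-.045,-.0535,.054),(.06,-.0535,.054)),((-.045,-.0575,.054),(.06,-.0575,.054))]: L(T(a,b),(255,0,255))
    if cov: 
        Cc=cov; T=lambda a,b:place(np.array(a)+t*(np.array(b)-np.array(a)),Cc[0]/1e3,Cc[1]/1e3,np.radians(Cc[2]))
        for a,b in [((-.039,.05,.053),(.057,.05,.053)),((.057,-.05,.053),(.057,.05,.053)),((-.039,-.05,.053),(-.039,.05,.053)),((-.039,-.05,.053),(.057,-.05,.053))]: L(T(a,b),(255,255,0))
        for a,b in [((-.012,-.03,.085),(.012,-.03,.085)),((.012,-.03,.085),(.012,.03,.085)),((.012,.03,.085),(-.012,.03,.085)),((-.012,.03,.085),(-.012,-.03,.085))]: L(T(a,b),(255,255,0))
    cv2.imwrite(fn,v)
E
python3 - <<'E'
from h import *
import pickle
im=cv2.imread('pics/w24.png')[:,:,::-1].copy()
lines(im,r.camera_params('wrist'),(627,-237.8,-9.56),'pics/l24.png',(160,145,470,265),2.5)
par,im=pickle.load(open('w20.pkl','rb'))
lines(im,par,(615.4,-18.4,8.23),'pics/l20.png',(220,140,440,320),3,(615.4,-18.4,8.23))
E
```

```text
(no output)
```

View pics/l24.png

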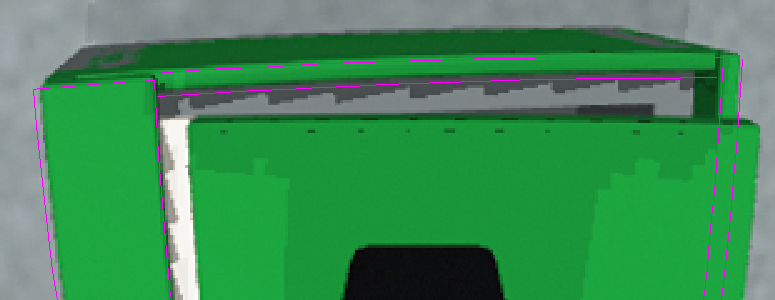

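View pics/l20.png

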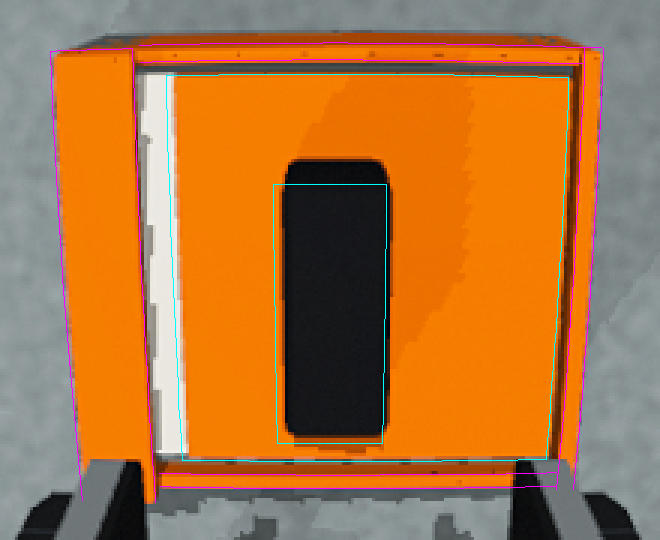

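Run:
```python
from h import *
v=cv2.imread('pics/w24.png'); 
cv2.imwrite('pics/z1.png',cv2.resize(v[150:260,160:260],None,fx=6,fy=6,interpolation=cv2.INTER_NEAREST))
cv2.imwrite('pics/z2.png',cv2.resize(v[150:260,400:480],None,fx=6,fy=6,interpolation=cv2.INTER_NEAREST))
```

```text
(no output)
```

View pics/z1.png

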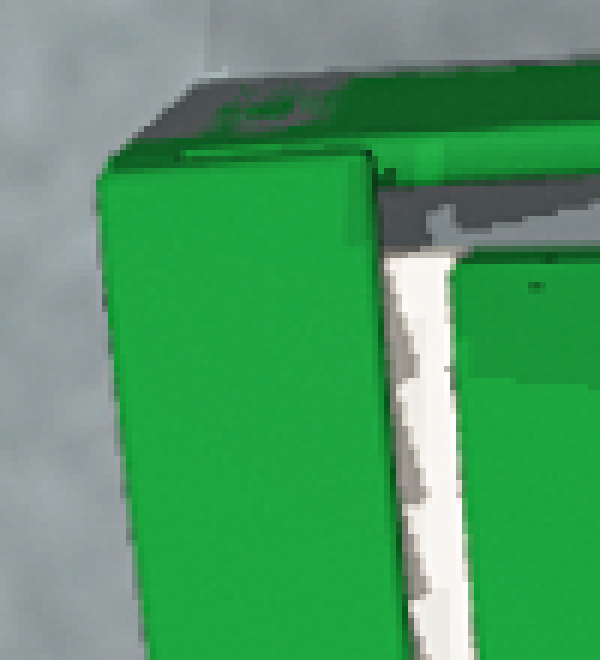

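View pics/z2.png

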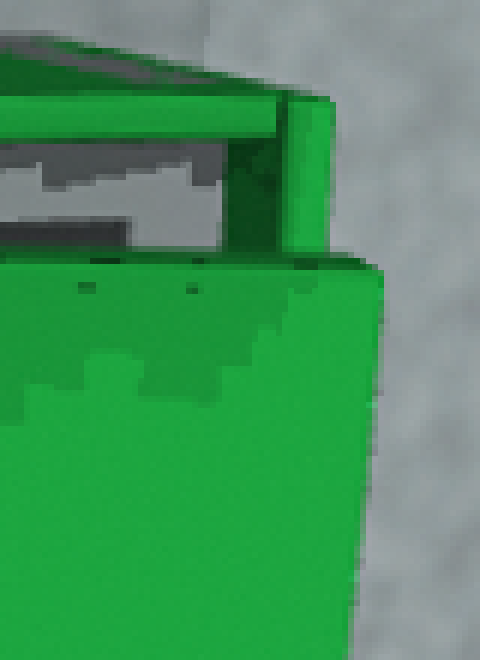

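Run:
```python
from h import *
from scipy.optimize import least_squares
par=r.camera_params('wrist')
pts=[((-64.5,57.5,63),(177.3,179),1,1),((-45,57.5,63),(222,175.8),1,1),((64.5,57.5,56),(455.8,166.5),1,1),((60,53.5,55),(447,172.5),1,1),((-45,53.5,54),(223.5,180.8),0,1)]
L=[((-64.5,63),(185,260)),((-45,63),(227.5,256.7))]
def f(v,full=False):
    e=[]
    for P,uv,a,b in pts:
        d=proj(place(np.array([P])/1e3,v[0]/1e3,v[1]/1e3,np.radians(v[2])),'wrist',par)[0]-uv; e+=[a*d[0],b*d[1]]
    for (x,z),uv in L:
        w=unproj([uv],z/1e3,'wrist',par)[0]; c,s=np.cos(np.radians(v[2])),np.sin(np.radians(v[2])); 
        e.append(((w[0]*1e3-v[0])*c+(w[1]*1e3-v[1])*s-x)/.55)
    return np.array(e)
q=least_squares(f,[627,-237,-9.5]); print(q.x,q.fun.round(1))
```

```text
[ 628.13687709 -237.23482859   -9.20923595] [-3.  -0.   0.6 -0.7  1.8 -0.8  1.5  1.   0.   1.   1.2 -1.3]
```

Run:
```python
from h import *
par=r.camera_params('wrist')
C=(628.1,-237.2,-9.2)
for uv,z in [((235,191.7),.0596),((463.7,194.7),.0829)]:
    w=unproj([uv],z,'wrist',par)[0]; c,s=np.cos(np.radians(C[2])),np.sin(np.radians(C[2])); d=w[:2]*1e3-C[:2]
    print(w, 'case frame',d[0]*c+d[1]*s,-d[0]*s+d[1]*c)
```

```text
[ 0.59612277 -0.18147711  0.0596    ] case frame -40.474921067316465 49.893524725858676
[ 0.68581567 -0.19729707  0.0829    ] case frame 50.593507084750556 48.61727727032972
```

Run:
```python
from h import *
C=(628.1,-237.1,-9.3)
for q in [(-57.5,48,14),(-57.5,47.5,10),(-57.5,47,5),(-57.5,46,0),(-57.5,45,0)]: print(q,hk(C,10.8,0,*q,ex=1.8))
```

```text
(-57.5, 48, 14) [0.0001, -0.0041, 0.0012, -0.0016, 0.0002, 0.0012]
(-57.5, 47.5, 10) [-0.0697, -0.0041, 0.001, -0.0016, 0.0048, 0.0017]
(-57.5, 47, 5) [-0.157, -0.0042, 0.0008, -0.0016, 0.0105, 0.0019]
(-57.5, 46, 0) [-0.2442, -0.0042, 0.0006, -0.0016, 0.0167, 0.0016]
(-57.5, 45, 0) [-0.2442, -0.0042, 0.0006, -0.0016, 0.0176, 0.0014]
```

Request:
{"api": "move_arm", "payload": {
  "plan": [
    [-0.035,-0.004,0.001,-0.0005,0.0024,0.0008,255],
    [-0.07,-0.004,0.001,-0.001,0.0047,0.001,255],
    [-0.113,-0.004,0.001,-0.001,0.0075,0.0011,255],
    [-0.157,-0.004,0.001,-0.001,0.0104,0.0012,255],
    [-0.2,-0.004,0.001,-0.001,0.0135,0.0011,255],
    [-0.244,-0.004,0.001,-0.001,0.0167,0.001,255],
    [-0.244,-0.004,0.001,-0.001,0.0177,0.001,255],
    [-0.244,-0.004,0.001,-0.001,0.0177,0.001,255],
    [-0.244,-0.004,0.001,-0.001,0.0177,0.001,255]
  ]
}}

```text
time_s: 39.1
tcp_pos: [0.63, -0.2387, 0.057]
eef_rot: [-89.8, -0.0, -99.3]
force: [2.2, -0.2, 2.6]
width: 0.269
```

Run:
```python
from h import *
sent([-.244,-.004,.001,-.001,.0177,.001]); par,im=look('w25'); check()
C=(628.1,-237.1,-9.3)
held(par,im,10.8,0,'pics/w25o.png',C,extra=1.8)
```

```text
t 39.15 tcp [ 0.6298 -0.2387  0.057 ] err [ 0.9 -0.8  1.4] mm rot 0.17 w 0.273 F [0.8 0.  1. ] j [-27.  18.  93.   0.  69. -18.]
```

View pics/w25o.png

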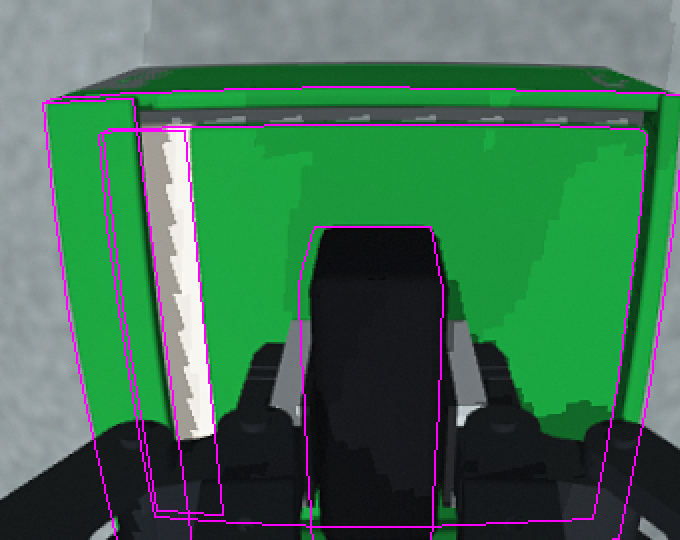

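Request:
{"api": "move_arm", "payload": {
  "plan": [
    [0,0,0,0,0.001,0,255],
    [0,0,0,0,0.001,0,100],
    [0,0,0,0,0.001,0,100],
    [0,0,0,0,0.001,0,100],
    [0,0,0,0,-0.03,0,100],
    [0,0,0,0,-0.08,0,100],
    [0,0,0,0,-0.12,0,100],
    [0,0,0,0,-0.12,0,100],
    [0,0,0,0,-0.12,0,100],
    [0,0,0,0,-0.12,0,100]
  ]
}}

```text
time_s: 40.15
tcp_pos: [0.628, -0.2379, 0.174]
eef_rot: [-90.2, 0.1, -99.3]
force: [-1.2, -0.6, -0.2]
width: 0.611
```

Run:
```python
from h import *
sent([0,0,0,0,-.12,0]); par,im=look('w26'); check()
C=(628.1,-237.1,-9.3)
lines(im,par,C,'pics/l26.png',(220,140,440,320),3,C)
print(rel([.5,.05,.25],-9),rel([.427,.273,.2],-8.4))
```

```text
t 40.2 tcp [ 0.6278 -0.2377  0.1734] err [-1.1  0.2 -2.2] mm rot 0.23 w 0.613 F [-0.2  0.1 -0.6] j [-27.  12.  89.   0.  80. -18.]
[-0.0002, -0.0054, -0.0004, -0.2633, -0.0743, -0.1738] [-0.0002, -0.0159, -0.0004, -0.4715, -0.0242, -0.2819]
```

View pics/l26.png

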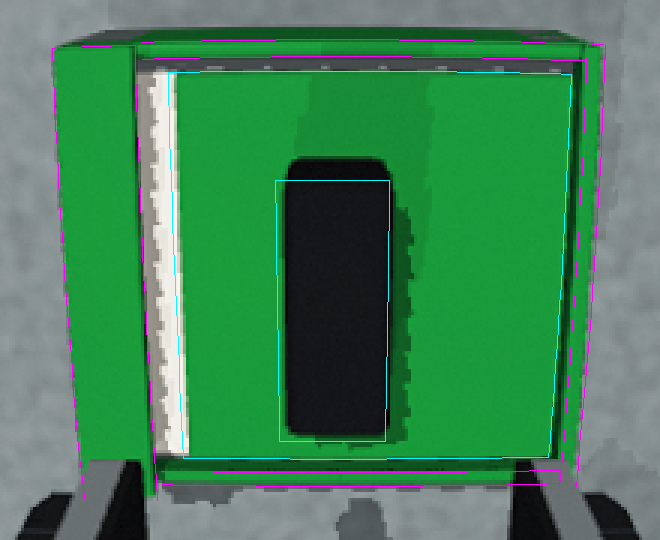

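Request:
{"api": "move_arm", "payload": {
  "plan": [
    [0,0,0,-0.04,-0.024,-0.023,80],
    [0,-0.016,0,-0.08,-0.024,-0.047,80],
    [0,-0.016,0,-0.12,-0.024,-0.071,80],
    [0,-0.016,0,-0.16,-0.024,-0.095,80],
    [0,-0.016,0,-0.2,-0.024,-0.119,80],
    [0,-0.016,0,-0.24,-0.024,-0.143,80],
    [0,-0.016,0,-0.28,-0.024,-0.167,80],
    [0,-0.016,0,-0.32,-0.024,-0.191,80],
    [0,-0.016,0,-0.36,-0.024,-0.215,80],
    [0,-0.016,0,-0.4,-0.024,-0.239,80],
    [0,-0.016,0,-0.44,-0.024,-0.263,80],
    [0,-0.016,0,-0.4715,-0.024,-0.282,80]
  ]
}}

```text
time_s: 41.4
tcp_pos: [0.4249, 0.2742, 0.1981]
eef_rot: [-90.1, -0.1, -98.3]
force: [-0.1, 0.7, -0.3]
width: 0.685
```

Request:
{"api": "move_arm", "payload": {
  "plan": [
    [0,0,0,0,0,0,80],
    [0,0,0,0,0,0,80],
    [0,0,0,0,0,0,80]
  ]
}}

```text
time_s: 41.7
tcp_pos: [0.427, 0.2717, 0.199]
eef_rot: [-90.1, -0.1, -98.5]
force: [0.2, -0.1, 0.1]
width: 0.686
```

Run:
```python
from h import *
sent([0,-.016,0,-.4715,-.024,-.282]); par,im=look('w27'); check()
a=coverfit(im,par,'blue',[245,140,410,275],(.427,.273,-.15)); print(a)
show(im,par,[('cover',a[0])],'pics/w27o.png',(230,130,450,290),3)
```

```text
t 41.75 tcp [0.4273 0.2715 0.1992] err [ 0.4 -1.5 -0.5] mm rot 0.13 w 0.688 F [-1.2 -0.3 -0.8] j [ 24. -12. 110.  -0.  82.  33.]
(array([424.34175938, 276.42086068, -10.76854372]), np.float64(0.18321091470950274))
```

View pics/w27.png

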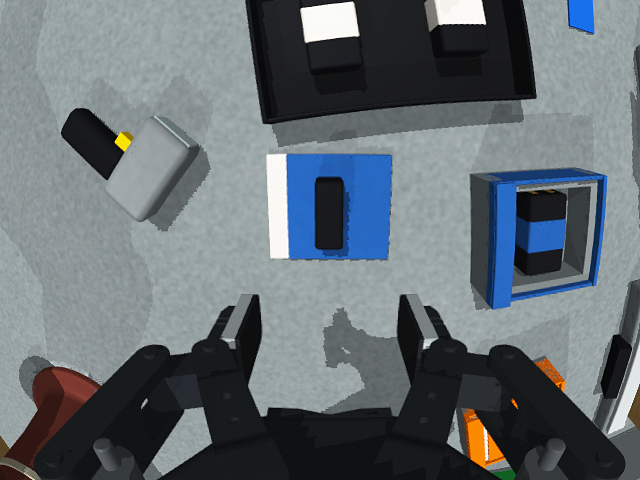

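View pics/w27o.png

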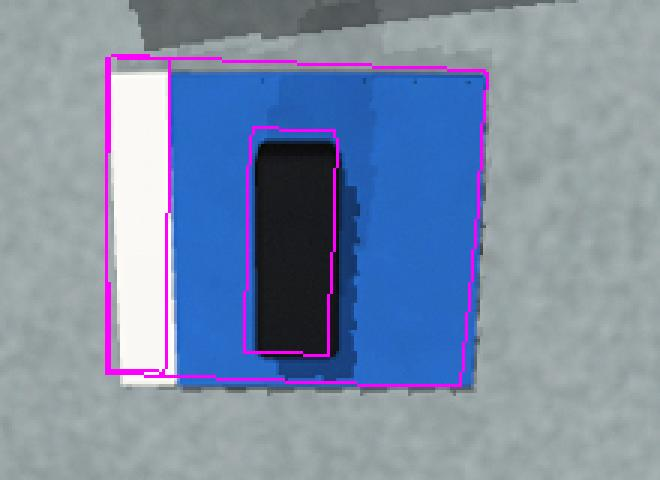

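Fit polluted by greyish-blue shadow pixels; tighten the region and saturation.

Run:
```python
from h import *
par=r.camera_params('wrist'); im=cv2.imread('pics/w27.png')[:,:,::-1].copy()
hsv=cv2.cvtColor(im,cv2.COLOR_RGB2HSV); m=roi(colmask(im,'blue',150,60)|((hsv[...,2]>210)&(hsv[...,1]<35)),[262,150,396,264],0); m=hullfill(biggest(m))
a=fit([('wrist',par,m)],PAN,(.427,.272,-.147)); print(a)
show(im,par,[('cover',a[0])],'pics/w27o.png',(230,130,450,290),3)
print(rel([a[0][0]/1e3,a[0][1]/1e3,.009],a[0][2]))
```

```text
(array([426.19938699, 273.21334278,  -8.60149859]), np.float64(0.013254395637075705))
[-0.0003, 0.0036, -0.0004, -0.0001, 0.1908, -0.0008]
```

View pics/w27o.png

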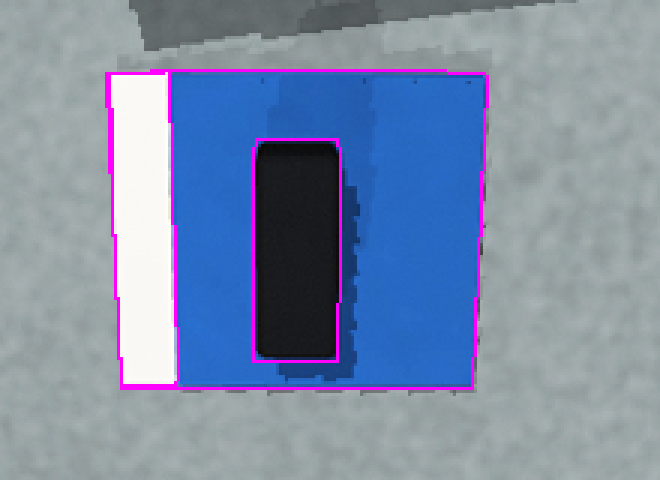

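Request:
{"api": "move_arm", "payload": {
  "plan": [
    [0,0.003,0,0,0.05,-0.001,100],
    [0,0.003,0,0,0.1,-0.001,100],
    [0,0.003,0,0,0.14,-0.001,100],
    [0,0.003,0,0,0.17,-0.001,100],
    [0,0.003,0,0,0.19,-0.001,100],
    [0,0.003,0,0,0.191,-0.001,100],
    [0,0.003,0,0,0.191,-0.001,100],
    [0,0.003,0,0,0.191,-0.001,255],
    [0,0.003,0,0,0.191,-0.001,255],
    [0,0.003,0,0,0.191,-0.001,255],
    [0,0.003,0,0,0.191,-0.001,255],
    [0,0.003,0,0,0.191,-0.001,255]
  ]
}}

```text
time_s: 42.95
tcp_pos: [0.4279, 0.2734, 0.0112]
eef_rot: [-89.8, 0.1, -98.6]
force: [-0.0, -0.4, 7.1]
width: 0.271
```

Run:
```python
from h import *
sent([0,.003,0,0,.191,-.001]); check(); Rm,pm,o=meas()
C=(628.5,227.7,-1.92)
print(pm[:2]*1e3-[426.2,273.2])
for q in [(-37,85,14)]: print(q,hk(C,10.8,0,*q,ex=1.8))
```

```text
t 42.95 tcp [0.4279 0.2734 0.0112] err [1.9 0.2 2.4] mm rot 0.21 w 0.271 F [-0.  -0.4  7.1] j [ 24.   1. 117.  -0.  61.  33.]
[1.68244906 0.22079607]
(-37, 85, 14) [0.2438, -0.1155, 0.0138, 0.0128, -0.1009, 0.2244]
```

Request:
{"api": "move_arm", "payload": {
  "plan": [
    [0,0,0,0,-0.03,0,255],
    [0,0,0,0,-0.075,0,255],
    [0,0,0,0,-0.12,0,255],
    [0.08,-0.038,0.004,0.004,-0.12,0.045,255],
    [0.16,-0.076,0.009,0.008,-0.12,0.09,255],
    [0.244,-0.1155,0.014,0.0128,-0.12,0.135,255],
    [0.244,-0.1155,0.014,0.0128,-0.12,0.18,255],
    [0.244,-0.1155,0.014,0.0128,-0.11,0.2244,255],
    [0.244,-0.1155,0.014,0.0128,-0.101,0.2244,255],
    [0.244,-0.1155,0.014,0.0128,-0.101,0.2244,255],
    [0.244,-0.1155,0.014,0.0128,-0.101,0.2244,255],
    [0.244,-0.1155,0.014,0.0128,-0.101,0.2244,255]
  ]
}}

```text
time_s: 44.15
tcp_pos: [0.6452, 0.2272, 0.1106]
eef_rot: [-76.0, 0.0, -91.9]
force: [-0.6, -0.4, -2.3]
width: 0.267
```

Run:
```python
from h import *
sent([.244,-.1155,.014,.0128,-.101,.2244]); par,im=look('w28'); check()
C=(628.5,227.7,-1.92)
held(par,im,10.8,0,'pics/w28o.png',C,extra=1.8)
lines(im,par,C,'pics/l28.png',(140,130,450,290),2.5)
for q in [(-37,85,14),(-37,49,14)]: print(q,hk(C,10.8,0,*q,ex=1.8))
```

```text
t 44.2 tcp [0.6455 0.2272 0.1109] err [-0.4  0.1  1.1] mm rot 0.06 w 0.272 F [-0.5 -0.1 -2.4] j [15.  9. 99. -5. 59. 19.]
(-37, 85, 14) [-0.0002, 0.0, -0.0002, -0.0, 0.0001, -0.0]
(-37, 49, 14) [-0.0002, 0.0, -0.0002, -0.0, 0.035, -0.0087]
```

View pics/w28o.png

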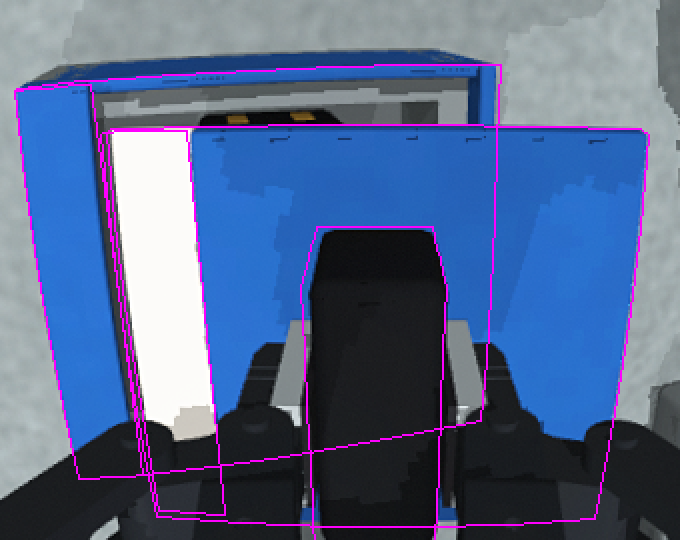

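View pics/l28.png

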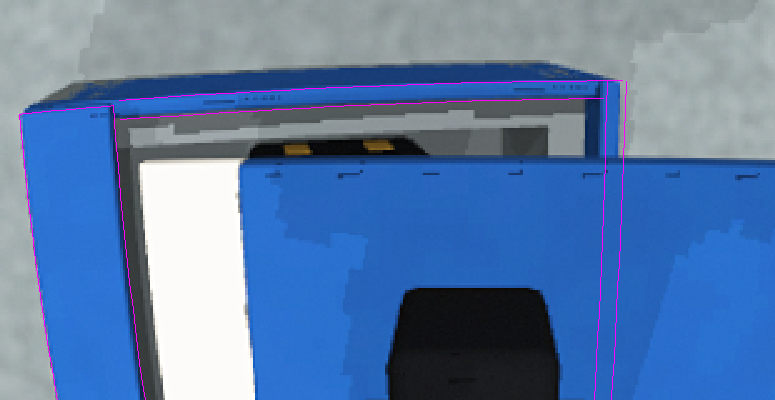

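Request:
{"api": "move_arm", "payload": {
  "plan": [
    [0,0,0,0,0.01,-0.002,255],
    [0,0,0,0,0.02,-0.005,255],
    [0,0,0,0,0.03,-0.008,255],
    [0,0,0,0,0.0348,-0.0095,255],
    [0,0,0,0,0.0348,-0.0095,255],
    [0,0,0,0,0.0348,-0.0095,255],
    [0,0,0,0,0.0348,-0.0095,255]
  ]
}}

```text
time_s: 44.9
tcp_pos: [0.6459, 0.2268, 0.0748]
eef_rot: [-75.9, 0.0, -91.9]
force: [-0.2, -0.6, -2.8]
width: 0.271
```

Run:
```python
from h import *
sent([0,0,0,0,.0348,-.0095]); par,im=look('w29'); check()
C=(627.6,227.9,-1.92)
held(par,im,10.8,0,'pics/w29o.png',C,extra=1.8)
for q in [(-37,49,14),(-58,48,14)]: print(q,hk(C,10.8,0,*q,ex=1.8))
```

```text
t 44.95 tcp [0.6459 0.2268 0.0749] err [ 0.8 -0.3  1.2] mm rot 0.08 w 0.272 F [ 0.6  0.4 -2.9] j [ 15.  11. 100.  -5.  55.  19.]
(-37, 49, 14) [-0.0002, 0.0, -0.0002, -0.0002, 0.0, -0.0001]
(-58, 48, 14) [-0.0002, 0.0, -0.0002, -0.0002, -0.0041, -0.0207]
```

View pics/w29o.png

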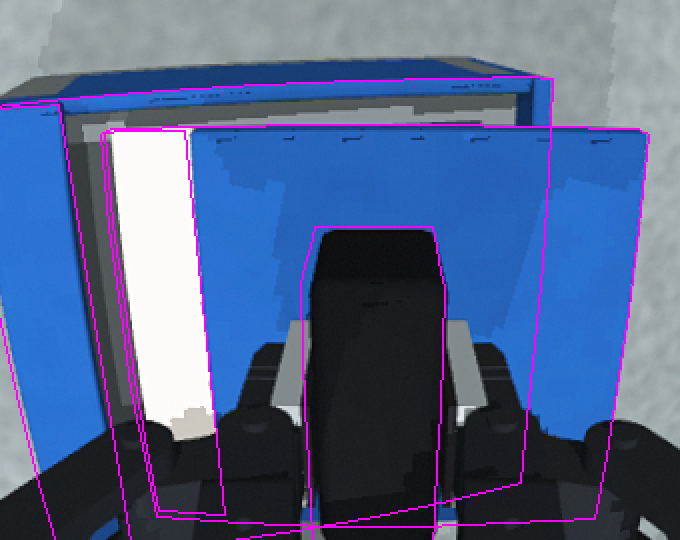

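Request:
{"api": "move_arm", "payload": {
  "plan": [
    [0,0,0,-0.0005,-0.001,-0.005,255],
    [0,0,0,-0.0005,-0.002,-0.01,255],
    [0,0,0,-0.0005,-0.003,-0.014,255],
    [0,0,0,-0.0005,-0.004,-0.018,255],
    [0,0,0,-0.0005,-0.004,-0.0205,255],
    [0,0,0,-0.0005,-0.004,-0.0205,255],
    [0,0,0,-0.0005,-0.004,-0.0205,255]
  ]
}}

```text
time_s: 45.65
tcp_pos: [0.6245, 0.2279, 0.0731]
eef_rot: [-76.0, 0.0, -91.9]
force: [-0.3, 0.1, -2.9]
width: 0.272
```

Run:
```python
from h import *
sent([0,0,0,-.0005,-.004,-.0205]); par,im=look('w30'); check()
C=(627.6,227.9,-1.92)
held(par,im,10.8,0,'pics/w30o.png',C,extra=1.8)
for q in [(-58,48,14),(-57.5,47.5,10),(-57.5,47,5),(-57.5,46,0),(-57.5,45,0)]: print(q,hk(C,10.8,0,*q,ex=1.8))
```

```text
t 45.7 tcp [0.6246 0.2279 0.0731] err [ 0.3 -0.5  0.4] mm rot 0.02 w 0.271 F [ 0.5 -0.5 -2. ] j [ 15.   9. 103.  -5.  55.  20.]
(-58, 48, 14) [-0.0002, 0.0, -0.0002, 0.0003, -0.0001, -0.0002]
(-57.5, 47.5, 10) [-0.07, 0.0, -0.0002, 0.0003, 0.0046, 0.0007]
(-57.5, 47, 5) [-0.1573, 0.0, -0.0002, 0.0003, 0.0103, 0.001]
(-57.5, 46, 0) [-0.2446, 0.0, -0.0002, 0.0003, 0.0165, 0.0006]
(-57.5, 45, 0) [-0.2446, 0.0, -0.0002, 0.0003, 0.0175, 0.0004]
```

View pics/w30o.png

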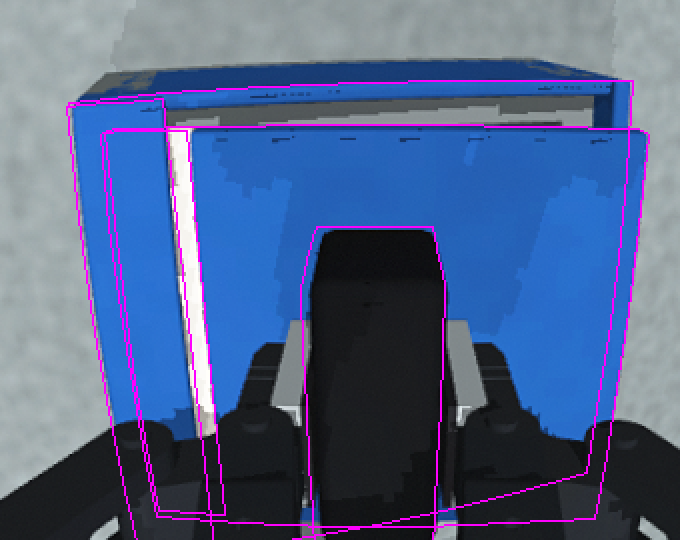

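Request:
{"api": "move_arm", "payload": {
  "plan": [
    [-0.035,0,0,0,0.0024,0.0005,255],
    [-0.07,0,0,0,0.0047,0.0007,255],
    [-0.113,0,0,0,0.0075,0.0009,255],
    [-0.157,0,0,0,0.0104,0.001,255],
    [-0.2,0,0,0,0.0135,0.0008,255],
    [-0.244,0,0,0,0.0166,0.0006,255],
    [-0.244,0,0,0,0.0175,0.0005,255],
    [-0.244,0,0,0,0.0175,0.0005,255],
    [-0.244,0,0,0,0.0175,0.0005,255]
  ]
}}

```text
time_s: 46.6
tcp_pos: [0.6302, 0.2279, 0.0572]
eef_rot: [-89.8, 0.0, -91.9]
force: [2.4, -1.1, 2.5]
width: 0.269
```

Run:
```python
from h import *
sent([-.244,0,0,0,.0175,.0005]); par,im=look('w31'); check()
C=(627.6,227.9,-1.92)
held(par,im,10.8,0,'pics/w31o.png',C,extra=1.8)
```

```text
t 46.65 tcp [0.6301 0.2279 0.0572] err [ 1.1 -0.3  1.4] mm rot 0.17 w 0.267 F [ 2.2 -1.1  2.1] j [14. 18. 93. -0. 69. 15.]
```

View pics/w31o.png

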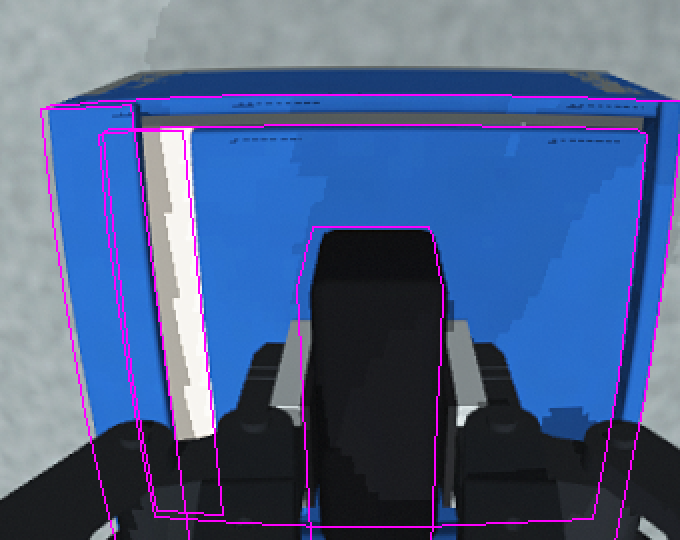

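Request:
{"api": "move_arm", "payload": {
  "plan": [
    [0,0,0,0,0.001,0,255],
    [0,0,0,0,0.001,0,100],
    [0,0,0,0,0.001,0,100],
    [0,0,0,0,0.001,0,100],
    [0,0,0,0,-0.03,0,100],
    [0,0,0,0,-0.08,0,100],
    [0,0,0,0,-0.12,0,100],
    [0,0,0,0,-0.12,0,100],
    [0,0,0,0,-0.12,0,100],
    [0,0,0,0,-0.12,0,100]
  ]
}}

```text
time_s: 47.65
tcp_pos: [0.6281, 0.2275, 0.1742]
eef_rot: [-90.1, -0.0, -91.9]
force: [0.7, -0.3, -0.4]
width: 0.613
```

Run:
```python
from h import *
sent([0,0,0,0,-.12,0]); par,im=look('w32'); check()
C=(627.6,227.9,-1.92)
lines(im,par,C,'pics/l32.png',(220,140,440,320),3,C)
cv2.imwrite('pics/s2.png',r.get_image('side')[:,:,::-1])
print(rel([.42,.1,.35],0))
```

```text
t 47.7 tcp [0.6278 0.2274 0.1736] err [-1.1 -0.7 -2.2] mm rot 0.23 w 0.608 F [ 0.1 -0.4 -1. ] j [14. 11. 89.  0. 80. 15.]
[-0.0006, -0.0334, -0.0002, 0.135, -0.1743, -0.2045]
```

View pics/l32.png

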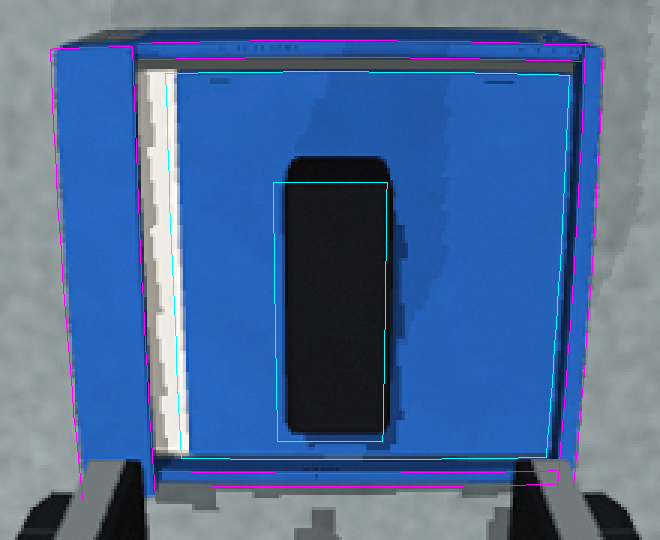

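Request:
{"api": "move_arm", "payload": {
  "plan": [
    [0,-0.033,0,0.045,-0.06,-0.07,80],
    [0,-0.033,0,0.09,-0.12,-0.14,80],
    [0,-0.033,0,0.135,-0.174,-0.2,80],
    [0,-0.033,0,0.135,-0.174,-0.2,80],
    [0,-0.033,0,0.135,-0.174,-0.2,80],
    [0,-0.033,0,0.135,-0.174,-0.2,80],
    [0,-0.033,0,0.135,-0.174,-0.2,80],
    [0,-0.033,0,0.135,-0.174,-0.2,80],
    [0,-0.033,0,0.135,-0.174,-0.2,80],
    [0,-0.033,0,0.135,-0.174,-0.2,80],
    [0,-0.033,0,0.135,-0.174,-0.2,80]
  ]
}}

```text
time_s: 48.85
tcp_pos: [0.4247, 0.0998, 0.3481]
eef_rot: [-90.2, -0.0, -90.0]
force: [1.5, -0.6, -0.6]
width: 0.685
```

Run:
```python
from h import *
sent([0,-.033,0,.135,-.174,-.2]); par,im=look('w33'); check()
s=r.get_image('side'); t=r.get_image('top')
cv2.imwrite('pics/s3.png',cv2.resize(s[160:400,200:420,::-1],None,fx=2.5,fy=2.5,interpolation=cv2.INTER_CUBIC)); cv2.imwrite('pics/t3.png',t[:,:,::-1])
```

```text
t 48.9 tcp [0.4248 0.0998 0.3485] err [ 0.3 -0.1 -1.1] mm rot 0.17 w 0.687 F [-0.6 -0.2  0.1] j [  3. -26. 106.   0. 100.   3.]
```

View pics/s3.png

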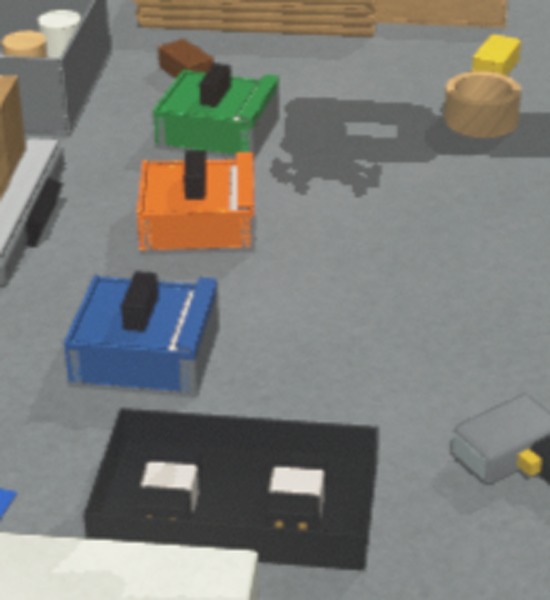

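View pics/t3.png

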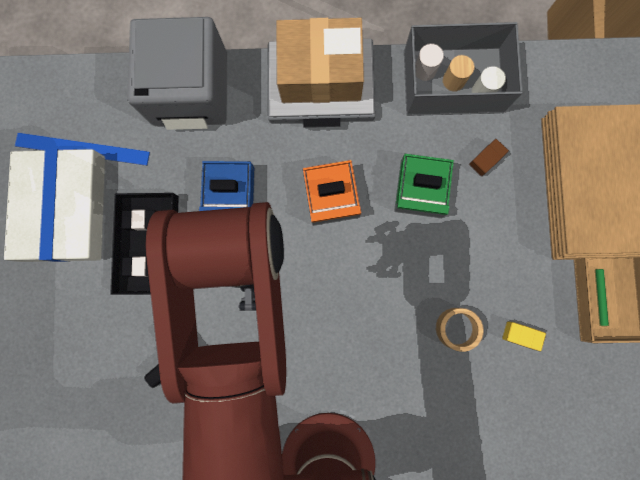

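View pics/w33.png

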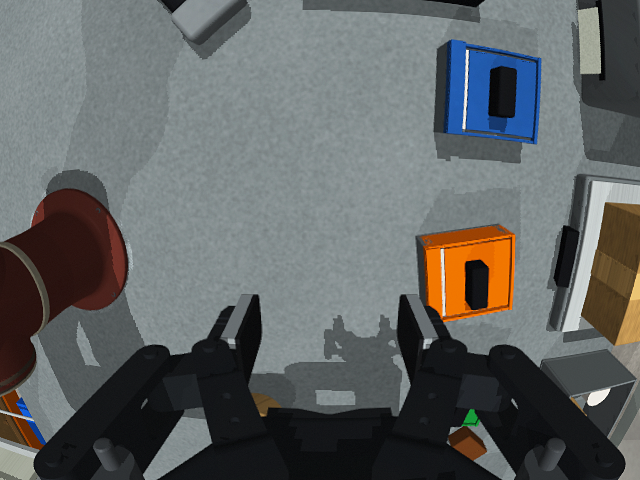

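Run:
```python
from h import *
from scipy.optimize import least_squares
# columns at zoomed row, from l20,l26,l32 (crop 220,140, scale 3)
import pickle
# reconstruct par for w32/w26 from tool pose via fixed hand-eye
Rm,pm,_=meas(); p=r.camera_params('wrist'); tc=Rm.T@(-p['R'].T@p['t']-pm); Rc=p['R']@Rm; K=p['intrinsics']
def mk(pos,rot):
    R=Ro.from_euler('xyz',rot,degrees=True).as_matrix(); Rw=Rc@R.T; return dict(intrinsics=K,R=Rw,t=-Rw@(np.array(pos)+R@tc))
pars={'blue':(mk([.6278,.2274,.1736],[-90.15,0,-91.9]),(627.6,227.9,-1.92)),'green':(mk([.6278,-.2377,.1734],[-90.2,.1,-99.3]),(628.1,-237.1,-9.3)),'orange':(pickle.load(open('w20.pkl','rb'))[0],(615.4,-18.4,8.23))}
for c,(par,C) in pars.items():
    im=cv2.imread({'blue':'pics/w32.png','green':'pics/w26.png','orange':'pics/w20.png'}[c])[:,:,::-1].astype(int)
    v=225
    row=im[v-2:v+3].mean(0); 
    br=row.sum(1)
    print(c,'bright row',[(u,int(row[u,0]),int(row[u,1]),int(row[u,2])) for u in list(range(262,286,2))])
    print('   rib',[(u,int(br[u])) for u in range(308,356,2)]); print('   right',[(u,int(br[u])) for u in range(398,424,1)])
```

```text
blue bright row [(262, 38, 101, 193), (264, 39, 102, 195), (266, 26, 78, 155), (268, 166, 160, 149), (270, 154, 150, 142), (272, 235, 232, 224), (274, 238, 235, 229), (276, 238, 235, 229), (278, 251, 248, 242), (280, 123, 142, 187), (282, 36, 101, 191), (284, 38, 102, 191)]
   rib [(308, 320), (310, 321), (312, 323), (314, 239), (316, 60), (318, 74), (320, 74), (322, 74), (324, 73), (326, 74), (328, 76), (330, 78), (332, 76), (334, 74), (336, 76), (338, 75), (340, 74), (342, 73), (344, 73), (346, 74), (348, 60), (350, 56), (352, 176), (354, 215)]
   right [(398, 317), (399, 319), (400, 317), (401, 318), (402, 317), (403, 319), (404, 320), (405, 321), (406, 329), (407, 303), (408, 197), (409, 109), (410, 128), (411, 280), (412, 332), (413, 326), (414, 322), (415, 325), (416, 314), (417, 383), (418, 430), (419, 429), (420, 428), (421, 430), (422, 423), (423, 417)]
green bright row [(262, 25, 156, 59), (264, 26, 158, 60), (266, 18, 114, 42), (268, 158, 149, 144), (270, 148, 144, 136), (272, 154, 150, 141), (274, 234, 231, 222), (276, 242, 239, 233), (278, 246, 242, 238), (280, 103, 163,
[... 816 characters left out ...]
 235, 231, 225), (278, 235, 237, 234), (280, 241, 131, 37), (282, 245, 123, 0), (284, 245, 124, 0)]
   rib [(308, 368), (310, 369), (312, 379), (314, 151), (316, 57), (318, 73), (320, 70), (322, 71), (324, 70), (326, 71), (328, 68), (330, 70), (332, 72), (334, 68), (336, 71), (338, 71), (340, 69), (342, 70), (344, 70), (346, 68), (348, 52), (350, 261), (352, 351), (354, 348)]
   right [(398, 369), (399, 369), (400, 369), (401, 369), (402, 370), (403, 369), (404, 370), (405, 370), (406, 375), (407, 341), (408, 149), (409, 138), (410, 161), (411, 355), (412, 377), (413, 369), (414, 369), (415, 375), (416, 365), (417, 377), (418, 380), (419, 380), (420, 382), (421, 385), (422, 393), (423, 398)]
```

```bash
cat > lev.py <<'E'
from h import *
import pickle
from scipy.optimize import least_squares
Rm,pm,_=meas(); p=r.camera_params('wrist'); tc=Rm.T@(-p['R'].T@p['t']-pm); Rc=p['R']@Rm; K=p['intrinsics']
def mk(pos,rot):
    R=Ro.from_euler('xyz',rot,degrees=True).as_matrix(); Rw=Rc@R.T; return dict(intrinsics=K,R=Rw,t=-Rw@(np.array(pos)+R@tc))
pars={'blue':(mk([.6278,.2274,.1736],[-90.15,0,-91.9]),(627.6,227.9,-1.92),[280.2,407.9,314.4,351.5]),'green':(mk([.6278,-.2377,.1734],[-90.2,.1,-99.3]),(628.1,-237.1,-9.3),[280.2,407.9,314.1,351.2]),'orange':(pickle.load(open('w20.pkl','rb'))[0],(615.4,-18.4,8.23),[280,407.7,313.8,349.6])}
for c,(par,C,U) in pars.items():
    X=np.array([[-.039,.007],[.057,.007],[-.012,.039],[.012,.039]])
    def pred(v,yv=225):
        dx,dz,th=v[0]/1e3,v[1]/1e3,v[2]
        out=[]
        for x,z in X:
            xx=dx+x*np.cos(th)-z*np.sin(th); zz=.046+dz+x*np.sin(th)+z*np.cos(th)
            Y=np.linspace(-.03,.03,61); P=place(np.c_[np.full(61,xx),Y,np.full(61,zz)],C[0]/1e3,C[1]/1e3,np.radians(C[2])); q=proj(P,'wrist',par)
            o=np.argsort(q[:,1]); out.append(np.interp(yv,q[o,1],q[o,0]))
        return np.array(out)
    f=lambda v:pred(v)-U
    s=least_squares(f,[0,0,0]); J=s.jac; cov=np.linalg.inv(J.T@J)
    print(c,s.x.round(3),'res',s.fun.round(2),'sig(1px)',np.sqrt(np.diag(cov)).round(3)); print('  flat',least_squares(lambda v:f([v[0],v[1],0]),[0,0]).x.round(2),f([0,0,0]).round(1))
E
python3 lev.py
```

```text
blue [ 1.847 -3.865 -0.006] res [-0.07  0.06  0.19 -0.19] sig(1px) [0.532 2.906 0.018]
  flat [ 1.97 -4.07] [-3.3 -1.2 -3.3 -3. ]
green [ 1.312e+00 -4.147e+00 -2.000e-03] res [-0.07  0.06  0.2  -0.19] sig(1px) [0.532 2.905 0.018]
  flat [ 1.35 -4.21] [-2.6 -0.5 -2.2 -2. ]
orange [ 1.982 -4.358  0.012] res [ 0.13 -0.12 -0.38  0.36] sig(1px) [0.534 2.912 0.018]
  flat [ 1.72 -3.96] [-3.3 -1.5 -3.1 -1.6]
```

```bash
python3 -c "
from station import r
print(r.job_done())"
```

```text
the job is handed in; nothing more can be done
None
```

The job is handed in at about 49 s of the 210 s allowed; no verdict is reported back. Every pack and cover looked correctly placed in my last pictures.

- **Packs:** The two spent packs, from the blue and orange cases, went into the return tray; the green case had none. The blue, green and orange packs were laid in their own cases.
- **Covers:** I hooked each cover's tongue under its case's lip and swung it down flat.
- **Final pictures:** The top, side and wrist views show all three covers seated and both spent packs in the tray. The tape roll and the look-alikes look unmoved. The scanner did too in the last views that showed it; in the final top view the arm hides most of it. The gripper is well clear of everything.
- **Cover position and level:** In the wrist images the covers sit about 1.3 to 2 mm off centre in x and are level within about 0.012 rad. The limits are 6 mm and 0.05 rad.
- **One check disagreed:** The same image fit put the covers about 4 mm low, more than the 3 mm allowed. That height reading is only good to about ±3 mm. The gripper height at release gave 46.1 to 46.4 mm for the underside, which matches the 46 mm ledge, so I trusted that instead.

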